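# Tip the dried lime from the spice carousel into the serving bowl

## Robot

A 6-joint arm with a two-finger parallel gripper is mounted at the origin on the work surface. World frame = base frame: x ahead of the robot, y to its left, z up, the work surface at z = 0. Lengths are in m, angles in degrees, forces in N, time in s.
With the tool pointing down it reaches from about 0.25 to 0.725 m from the base axis. Payload 9.7 kg.
Tool frame: the origin (TCP) lies between the finger pads; the fingertips stand 11 mm ahead of it and the grasp point (between the pads) lies 8 mm behind it; z points along the fingers, x is the direction in which the jaws open and shut, and the axes are right-handed (so a half turn about z gives the same grasp; the last joint's range is limited). The gripper opens to 85 mm and grips with 20 to 120 N. Pads are 22 mm wide; open, the fingers measure 114 mm over their backs; the gripper's body (76 mm by 85 mm) begins 54 mm behind the grasp point. The pads swing forward as they close: fully open they stand 13 mm farther back than shut.
Start: joints at [-69.442, 4.979, 10.078, 95.1, 0, 90], TCP at [0.193, -0.515, 0.242] pointing down, gripper open.
Joint ranges: [-179.16, 179.16], [-48.56, 103.87], [-65.8, 70.77], [-126.05, 130.52], [-82.76, 87.17], [-180, 180]. Speed limits (degrees/s): [127.2, 127.2, 147.25, 180, 180, 180].

## Interface

Orientations are given as [roll, pitch, yaw] about the fixed x, y, z axes, in that order (R = Rz(yaw) Ry(pitch) Rx(roll)).
In Python, from workcell import get_obs, camera, job_done, spotter gives the robot as it stands.
- The arm moves only by the tool play_rows, never from a script. Its argument "rows" is a list of rows, each a list of 3 entries, a list of its own where there are three numbers: the closure, from 0 (fully open) to 1 (shut), then the shift along the tool's x, y, z in cm, then the turn, a rotation vector about the tool's x, y, z in degrees. In form: [[claw, [x, y, z], [wx, wy, wz]], ...]. A call has 1 to 12 rows; each row shifts and turns the pose as measured when the row begins, along the tool's axes as they then stand; what a row does not reach is not made up. A row lasts 1/10 s, in which the tool goes at most 50 mm and 8.59 degrees, less where a joint would pass 70% of its speed; a pose out of reach is approached as far as the arm can. A call is refused whole if a number of a shift passes 5 or a number of a turn 8.59, either way. A call with a gripper value outside its range is refused whole. The fingers move at their own pace and stop on an object; "newtons" is the grip in N (left out, the last holds). Time passes only in rows, so rows that do not move let the fingers close. It gives the time, the measured TCP pose, the force and the opening at its end, in the units of the state.
- get_obs(): the state, without advancing time (a new reading comes with each control period).
- camera(name): name is "scene" or "top" or "wrist"; returns a dict with "img" (420x560x3 uint8, red, green, blue), "intrinsics" (3x3 intrinsics, pixels), "k1" (the pictures are not rectified: a ray, as slopes to the right and down, at radius r is drawn at 1 + k1 r^2 times it, then the intrinsics apply), "xyz" and "orientation" of the camera in the world. Camera axes: x right, y down, z forward; pixel columns grow to the right and rows downward; lengths in m; the calibration is good to about 2 mm. A picture is of the moment at which its call begins. There is no depth.
- job_done(): hands the job in, once; it reports no verdict.
Trained networks look in a picture, given as the dict that the camera call returned (one of the last four; its "shot" number tells which), for a name from the list of things; names that differ only in an ending like _2 or _b are one class to them, and where a whole thing is asked for, a point or a joint stands for the part that bears it (a point fixed in the world has none). Each returns a list of dicts, best first, with "confidence" (0 to 1); they miss things now and then, are a little off and sometimes report something else, mostly with a low value. They report only what shows in the picture. A call takes as long as a camera call. They do not tell look-alikes from the thing itself.
- spotter.spot_in(picture, thing): "point" ([x, y, z] in m, in world coordinates, good to about 4 mm: the middle of the surface that is visible of it).
- spotter.trace(picture, thing): "pixels" (420x560 bool, what is visible of it).
The state is a dict: "time": time; "q": joint angles; "qd": joint speeds; "joint_efforts": joint torques, N m; "ee_pos": TCP position; "tcp_rot": TCP orientation; "wrist_force": force on the tool from outside, world axes, zero at the start; "torque": the same for the moment, N m; "opening": finger opening in m.
Only numpy, scipy, OpenCV 4.12 (cv2) and the standard library are available. Lean on these libraries where they do the work, as an engineer would, in place of code of your own. Each camera call takes 0.05 s, during which the arm holds its last target.

## Task

Slide the white porcelain bowl along the table until it stands under the spout of the spice carousel, turn the carousel's wheel so that the compartment with the round dried lime faces the spout, then tip the carousel so that the lime rolls out into the bowl, and let the carousel back down level. Leave the bowl there with the lime in it and the other spices in the carousel, do not lift the bowl or touch the lime, and do not disturb the red tumbler, sugar pot, teapot or glass dish.

Things in the scene. Friction and masses are not known exactly. Their poses are not given: they have to be found in the camera images.
- stand: Fixed walnut stand of the spice carousel. Origin on the table below the carousel's middle; +x points level towards the spout, +y level along the tipping hinge, z up. Base board x -110 to +80 mm, 310 mm along y, 12 mm thick; two cheeks 10 mm thick at y = +-145 mm, 180 mm high. The round pan hangs between them on a hinge along y at x = +15, z = 160 mm.
- tipper (a joint): Tipping angle of the pan (with wheel and spices), rad: 0 = level on its stop, up to 0.56 = spout end down, on the other stop. Weighted and sprung: about 4 to 8 N at the bar tips it; it swings back level by itself when let go. The spout has a 1.5 mm sill: the lime rolls out only at some 0.35 to 0.5 rad.
- wheel (a joint): Turn of the wheel in the pan about its upright middle axis, rad, counter-clockwise from above. Five equal open compartments between walls 30 mm high with 46 mm wide T-ends at the rim; the lime gets out only if its compartment faces the spout within about 0.15. At 0 the middle of compartment k (0 to 4) stands 72 k degrees from the spout direction (stand +x towards +y), wall k at 36 + 72 k degrees. Free over 360 degrees each way; stays where left; 2 N at a peg.
- peg0 (a point): Middle (12 mm below the top) of the upright brass peg on wall 0 of the wheel: 16 mm thick, free above the walls for 58 mm, 85 mm from the wheel axis, top 236 mm above the table when level; a handle to push the wheel round.
- peg1 (a point): The same on the peg of wall 1.
- peg2 (a point): The same on the peg of wall 2.
- peg3 (a point): The same on the peg of wall 3.
- peg4 (a point): The same on the peg of wall 4.
- push_bar (a point): Middle of the level push bar on the side of the pan away from the spout: a wooden roller grip, 20 mm thick, 88 mm long along stand y, that turns freely on a steel rod held by two thin posts 52 mm either side of its middle; when level it is at stand x = -165 mm, 265 mm above the table. Pushed towards the spout (and up, in an arc about the hinge) it tips the pan.
- pan_mid (a point): Point on the wheel's axis at the compartments' floor, 148 mm above the table when level; fixed to the pan: x towards the spout, z up when level. The pan's collar has inner radius 118, outer 126 mm and its top 36 mm above this floor, with a gap 72 mm wide at +x for the spout. The wheel's hub is 30 mm in radius, 40 mm high.
- spout_tip (a point): Middle of the spout's outer end, on its floor; the spout is 82 mm wide outside, 66 to 72 mm inside, its sides 23 mm high; 166 mm from the carousel's middle, about 146 mm above the table when level. At full tip the spout's underside there is about 60 mm above the table.
- drop (a point): Point on the table where the middle of the bowl belongs: straight out from the spout, 205 mm from the carousel's middle, that is 39 mm beyond the spout's end (the lime flies a little outward). A bowl within some 30 mm of it catches the lime.
- lime_mid (a point): Centre of the dried lime: a hard brown ball 52 mm across, the only round thing in the carousel, lying in one of compartments 1 to 4 at the start.
- cinnamon_mid (a point): Centre of a bundle of three cinnamon sticks, 62 mm long, 32 mm high, in another compartment.
- jaggery_mid (a point): Centre of a block of jaggery, 46 x 38 x 30 mm, in another compartment.
- ginger_mid (a point): Centre of a piece of ginger root, 60 mm long with two side lobes, 20 mm high, in another compartment.
- bowl_mid (a point): Centre (half-way up) of the loose white porcelain serving bowl: round, open, 48 mm high, outer diameter 144 mm at the rim, 140 mm half-way up and 120 mm at the foot, walls 5 mm, floor 6 mm thick, about 0.4 kg.
- tumbler: Red plastic tumbler, standing loose between the bowl and the carousel: 68 mm across at the rim, 105 mm high; origin under its middle. Leave it alone.
- sugar_pot: Stainless steel sugar pot with a twist cap: 80 mm across, 89 mm high; origin under its middle. Leave it alone.
- teapot: White porcelain teapot with closed lid: body 144 mm across, 134 mm high, spout to its -y (116 mm out) and handle to its +y (110 mm out); origin under its middle. Leave it alone.
- glass_dish: Round glass dish with a hinged lid, closed: 122 mm across (138 mm over hinge and clasp), 75 mm high; origin under its middle. Leave it alone.
Not all that is in view belongs to the job. Leave any orange look-alike of the part that bears bowl_mid alone. What is shaped like the part that bears cinnamon_mid but purple is not meant.

How it is judged:
By the outcome, as a careful person would: the job done as asked, in the order asked, and still so for the second after the job is handed in, with the robot touching nothing.
It also fails if it takes over 69 s, if anything falls off the work surface, if the arm or the gripper's body presses on something with over 40 N, if the wrist force passes 120 N, or if a joint passes its speed limit or range.

## Working session

There is one attempt and no reset: what is moved stays moved. The work goes in short steps, Python scripts to look and compute and a tool call to move; the robot and the scene stay as the last step left them, time stands still between calls to the robot, and variables do not carry over. Pictures are saved under pics/ and viewed, and the job is handed in when it is done.

Besides the shell and the picture viewer there is one more tool, called after "Request:" as a command line: name --argument value ..., lists and objects as JSON in quotes. play_rows: Moves the arm, as the interface text tells. Its arguments: {"type":"object","properties":{"rows":{"type":"array","items":{"type":"array"}},"newtons":{"type":"number"}},"required":["rows"]}

```bash
mkdir -p pics; ls; python3 - <<'E'
from workcell import get_obs, camera, spotter
import cv2
print(get_obs())
for n in ["scene","top","wrist"]:
    c=camera(n); cv2.imwrite(f"pics/{n}0.png",c["img"][:,:,::-1]); print(n,c["xyz"],c["orientation"],c["k1"],c["intrinsics"],c["shot"])
E
```

```text
pics
{'time': 0.0, 'q': array([-6.94425751e+01,  5.01060485e+00,  1.00329320e+01,  9.50993451e+01,
        2.17096543e-04,  8.99988588e+01]), 'qd': array([ 0.04753756, -0.04810541,  0.02487078, -0.04289286,  0.1450485 ,
       -0.06199218]), 'joint_efforts': array([-2.22711656e-04, -5.20391643e+01,  4.64802539e+01,  1.62009423e-02,
       -8.28877387e-05, -2.66419130e-05]), 'ee_pos': array([ 0.193053  , -0.51476734,  0.24157418]), 'tcp_rot': array([-1.79999781e+02,  7.70179860e-02, -6.94414339e+01]), 'wrist_force': array([ 0.68485899, -0.79499161,  0.57718279]), 'torque': array([-0.0195698 ,  0.02319471, -0.02614602]), 'opening': 0.08544487557344338}
scene [1.25234949 0.52655066 0.80806368] [-125.92380324   -0.82014418  126.84036321] -0.029239832207955067 [[401.94627051   0.         282.33256626]
 [  0.         401.94627051 201.02800145]
 [  0.           0.           1.        ]] 1
top [ 0.34290912 -0.00486691  1.61240032] [-1.73599752e+02 -1.51614370e-01 -9.11335051e+01] -0.04419202372075333 [[471.38551072   0.         274.32696849]
 [  0.         471.38551072 209.40589402]
 [  0.           0.           1.        ]] 2
wrist [ 0.26573965 -0.48823851  0.37372933] [ 1.62363986e+02  6.34292731e-02 -6.94492806e+01] -0.06909716373868227 [[360.20320408   0.         280.37969588]
 [  0.         360.20320408 207.32688295]
 [  0.           0.           1.        ]] 3
```

View pics/scene0.png

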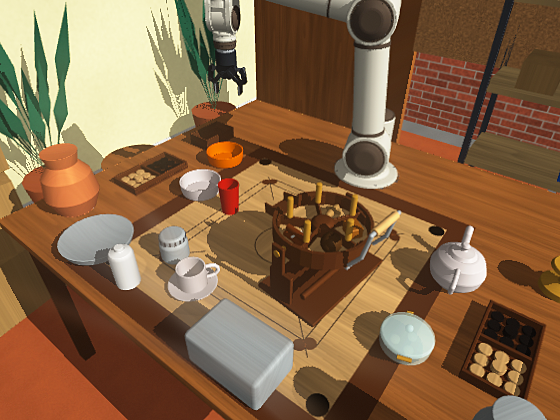

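View pics/top0.png

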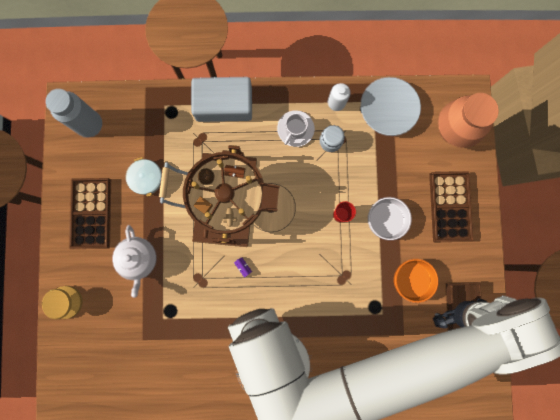

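```bash
cat > h.py <<'E'
import numpy as np, cv2
from scipy.spatial.transform import Rotation as R
from workcell import get_obs, camera, spotter, job_done
def ray(c,u,v):
    K=c["intrinsics"]; x=(u-K[0,2])/K[0,0]; y=(v-K[1,2])/K[1,1]
    s=1.
    for _ in range(20): s=1+c["k1"]*((x/s)**2+(y/s)**2)
    return R.from_euler('xyz',c["orientation"],degrees=True).apply([x/s,y/s,1.])
def atz(c,u,v,z):
    d=ray(c,u,v); o=np.array(c["xyz"]); return o+d*(z-o[2])/d[2]
def proj(c,p):
    q=R.from_euler('xyz',c["orientation"],degrees=True).inv().apply(np.array(p)-c["xyz"])
    x,y=q[0]/q[2],q[1]/q[2]; s=1+c["k1"]*(x*x+y*y); K=c["intrinsics"]
    return np.array([K[0,0]*x*s+K[0,2],K[1,1]*y*s+K[1,2]])
def save(c,n): cv2.imwrite(f"pics/{n}.png",c["img"][:,:,::-1])
E
python3 - <<'E'
from h import *
for n in ["top","scene"]:
  c=camera(n)
  for t in ["stand","bowl_mid","tumbler","sugar_pot","teapot","glass_dish","lime_mid","push_bar","spout_tip","pan_mid","peg0","peg1","drop","cinnamon_mid","jaggery_mid","ginger_mid"]:
    try:
      for r in spotter.spot_in(c,t)[:6]:
        print(n,t,np.round(r["point"],3),round(r["confidence"],2),np.round(proj(c,r["point"])))
    except Exception as e: print(n,t,e)
E
```

```text
top stand [0.544 0.146 0.149] 0.55 [224. 199.]
top stand [ 0.75  -0.206  0.085] 0.54 [331. 138.]
top bowl_mid [ 0.485 -0.404  0.005] 0.87 [388. 218.]
top bowl_mid [ 0.274 -0.483  0.01 ] 0.79 [415. 280.]
top bowl_mid [0.555 0.144 0.15 ] 0.59 [224. 195.]
top tumbler [ 0.507 -0.247  0.044] 0.83 [344. 211.]
top sugar_pot [ 0.75  -0.211  0.085] 0.92 [333. 138.]
top sugar_pot [0.478 0.128 0.163] 0.61 [229. 219.]
top teapot [0.355 0.444 0.091] 0.63 [134. 261.]
top glass_dish [0.631 0.429 0.051] 0.64 [143. 178.]
top glass_dish [0.561 0.143 0.149] 0.36 [225. 193.]
top lime_mid [0.608 0.195 0.193] 0.53 [206. 176.]
top push_bar [0.553 0.141 0.15 ] 0.83 [225. 196.]
top push_bar [0.608 0.194 0.191] 0.7 [206. 176.]
top push_bar [0.522 0.208 0.185] 0.69 [202. 204.]
top push_bar [0.629 0.425 0.05 ] 0.52 [144. 179.]
top spout_tip [0.558 0.142 0.148] 0.74 [225. 194.]
top pan_mid [0.56  0.142 0.148] 0.91 [225. 194.]
top pan_mid [ 0.483 -0.407  0.005] 0.7 [389. 219.]
top peg0 [0.557 0.144 0.149] 0.8 [224. 194.]
top peg1 [0.557 0.144 0.149] 0.8 [224. 194.]
top drop [0.554 0.144 0.148] 0.56 [224. 195.]
to
[... 554 characters left out ...]
 0.092] 0.63 [458. 265.]
scene glass_dish [0.662 0.428 0.052] 0.63 [403. 339.]
scene lime_mid [0.621 0.202 0.187] 0.57 [330. 242.]
scene push_bar [0.585 0.155 0.174] 0.89 [321. 230.]
scene spout_tip [0.586 0.157 0.173] 0.64 [321. 231.]
scene spout_tip [0.623 0.2   0.188] 0.41 [329. 241.]
scene spout_tip [0.529 0.227 0.178] 0.35 [358. 228.]
scene pan_mid [0.586 0.16  0.177] 0.6 [322. 230.]
scene peg0 [0.572 0.149 0.166] 0.79 [321. 229.]
scene peg1 [0.572 0.149 0.166] 0.79 [321. 229.]
scene drop [0.601 0.166 0.147] 0.72 [320. 243.]
scene cinnamon_mid [0.634 0.108 0.167] 0.74 [293. 235.]
scene jaggery_mid [0.528 0.227 0.175] 0.78 [358. 229.]
scene ginger_mid [0.48  0.133 0.162] 0.65 [334. 210.]
```

```bash
python3 - <<'E'
from h import *
c=camera("top"); im=c["img"][140:260,130:310]
cv2.imwrite("pics/topc.png",cv2.resize(im,None,fx=4.4,fy=4.4,interpolation=cv2.INTER_CUBIC)[:,:,::-1])
c=camera("scene"); im=c["img"][175:325,255:415]
cv2.imwrite("pics/scc.png",cv2.resize(im,None,fx=4,fy=4,interpolation=cv2.INTER_CUBIC)[:,:,::-1])
E
```

```text
(no output)
```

View pics/topc.png

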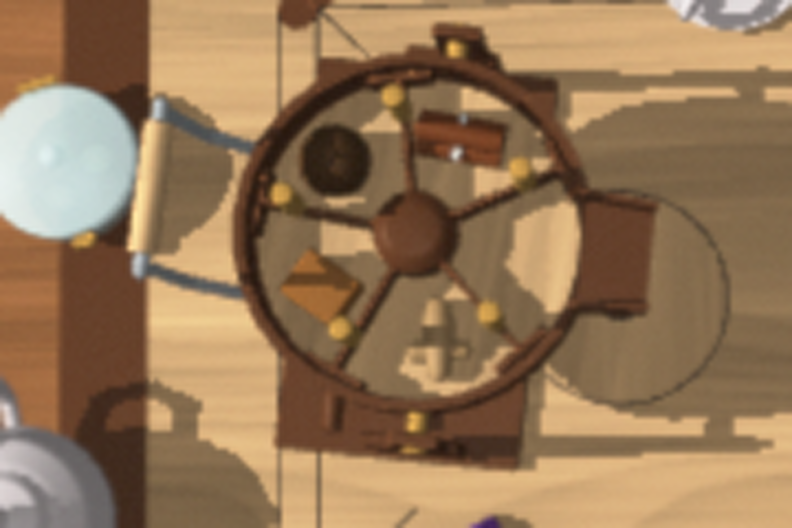

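View pics/scc.png

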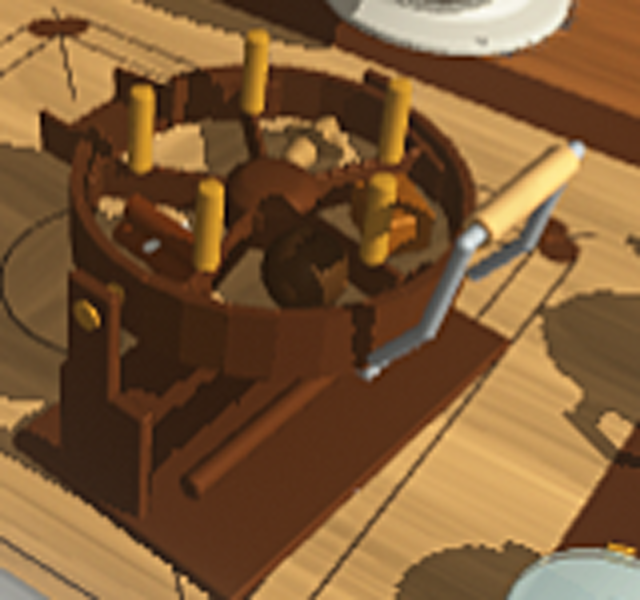

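```bash
python3 - <<'E'
from h import *
c=camera("top")
f=lambda u,v,z: atz(c,130+u/4.4,140+v/4.4,z)
P=np.array([f(u,v,.236) for u,v in [(394,95),(281,193),(340,327),(488,312),(520,168)]])
print("peg mean",P.mean(0)); ctr=P.mean(0)[:2]
print(np.linalg.norm(P[:,:2]-ctr,axis=1))
ang=np.degrees(np.arctan2(*(P[:,:2]-ctr).T[::-1])); print("ang",ang)
a=f(159,105,.265);b=f(138,268,.265); m=(a+b)/2
print("rod",a,b,np.linalg.norm(a-b), m, "dist",np.linalg.norm(m[:2]-ctr))
for z in (.17,.18): 
  h1,h2=f(456,48,z),f(414,430,z); print("pins",h1,h2,np.linalg.norm(h1-h2))
print("hub",f(414,235,.188))
s=(f(655,205,.169)+f(645,312,.169))/2; print("spout",s,s[:2]-ctr,np.linalg.norm(s[:2]-ctr))
for nm,v in [("rod mid",ctr-m[:2]),("spout",s[:2]-ctr)]: print(nm,np.degrees(np.arctan2(v[1],v[0])))
for v in [(h1-h2),(a-b)]: print("axis perp",np.degrees(np.arctan2(v[1],v[0]))-90)
print("circle",f(628,298,0), "lime",f(335,160,.174))
for t in ["tumbler","sugar_pot","bowl_mid","lime_mid"]:
  for r in spotter.trace(c,t):
    ys,xs=np.nonzero(r["pixels"]); (x,y),rad=cv2.minEnclosingCircle(np.c_[xs,ys].astype(np.float32))
    print(t,round(r["confidence"],2),x,y,rad,atz(c,x,y,{"tumbler":.1,"sugar_pot":.089,"bowl_mid":.048,"lime_mid":.174}[t]))
E
```

```text
peg mean [0.55885076 0.14194696 0.236     ]
[0.08485907 0.0851912  0.08446746 0.08470579 0.08460035]
ang [   4.43687849   77.09191301  148.89704868 -139.25895898  -67.13837296]
rod [0.63361727 0.30116154 0.265     ] [0.52499235 0.31423614 0.265     ] 0.10940894332723956 [0.57930481 0.30769884 0.265     ] dist 0.16700914052387308
pins [0.69099443 0.11161433 0.17      ] [0.42041489 0.14351764 0.17      ] 0.2724538681390319
pins [0.6885812  0.11080678 0.18      ] [0.41987755 0.14248891 0.18      ] 0.27056497596729184
hub [0.55470796 0.1405807  0.188     ]
spout [ 0.53773873 -0.02305924  0.169     ] [-0.02111203 -0.1650062 ] 0.16635132692231963
rod mid -97.03482706638758
spout -97.29120376781404
axis perp -96.72454615168866
axis perp -96.86337223267127
circle [ 0.52957925 -0.00731846  0.        ] lime [0.61122996 0.19726487 0.174     ]
tumbler 0.54 343.69232177734375 212.15383911132812 11.739394187927246 [ 0.49914805 -0.23611163  0.1       ]
sugar_pot 0.6 331.72222900390625 138.1666717529297 13.362335205078125 [ 0.74755351 -0.20719889  0.089     ]
bowl_mid 0.83 415.5 280.0 22.07383918762207 [ 0.27458431 -0.47407534  0.048     ]
bowl_mid 0.81 388.995361328125 218.1686248779297 21.54420280456543 [ 0.48132824 -0.39522649  0.048     ]
lime_mid 0.8 206.24192810058594 176.0483856201172 8.143747329711914 [0.61221433 0.19693474 0.174     ]
lime_mid 0.42 223.92091369628906 193.4783172607422 37.803436279296875 [0.55658439 0.14253629 0.174     ]
```

```bash
cat >> h.py <<'E'
def plan(tgt,yaw,n,p0=None,y0=None,claw=0.5):
    o=get_obs(); 
    if p0 is None: p0=o["ee_pos"]; y0=o["tcp_rot"][2]
    p0=np.array(p0); d=(np.array(tgt)-p0)/n; dy=((yaw-y0+180)%360-180)/n
    print("from",np.round(p0,4),round(y0,2))
    rows=[]
    for i in range(n):
        a=np.radians(y0+i*dy); x=np.array([np.cos(a),np.sin(a),0]); y=np.array([np.sin(a),-np.cos(a),0])
        rows.append([claw,[round(100*d@x,2),round(100*d@y,2),round(-100*d[2],2)],[0,0,round(-dy,2)]])
    print(str(rows).replace(" ",""))
def st():
    o=get_obs(); print(round(o["time"],2),np.round(o["ee_pos"],4),np.round(o["tcp_rot"],2),np.round(o["wrist_force"],1),round(o["opening"],4),np.round(o["q"],1))
E
python3 - <<'E'
from h import *
plan((.432,-.4445,.16),45,14)
E
```

```text
from [ 0.1931 -0.515   0.2423] -69.44
[[0.5,[np.float64(0.13),np.float64(-1.77),np.float64(0.59)],[0,0,np.float64(-8.17)]],[0.5,[np.float64(0.38),np.float64(-1.74),np.float64(0.59)],[0,0,np.float64(-8.17)]],[0.5,[np.float64(0.62),np.float64(-1.67),np.float64(0.59)],[0,0,np.float64(-8.17)]],[0.5,[np.float64(0.85),np.float64(-1.56),np.float64(0.59)],[0,0,np.float64(-8.17)]],[0.5,[np.float64(1.07),np.float64(-1.42),np.float64(0.59)],[0,0,np.float64(-8.17)]],[0.5,[np.float64(1.26),np.float64(-1.26),np.float64(0.59)],[0,0,np.float64(-8.17)]],[0.5,[np.float64(1.42),np.float64(-1.07),np.float64(0.59)],[0,0,np.float64(-8.17)]],[0.5,[np.float64(1.56),np.float64(-0.85),np.float64(0.59)],[0,0,np.float64(-8.17)]],[0.5,[np.float64(1.67),np.float64(-0.62),np.float64(0.59)],[0,0,np.float64(-8.17)]],[0.5,[np.float64(1.74),np.float64(-0.38),np.float64(0.59)],[0,0,np.float64(-8.17)]],[0.5,[np.float64(1.77),np.float64(-0.13),np.float64(0.59)],[0,0,np.float64(-8.17)]],[0.5,[np.float64(1.77),np.float64(0.13),np.float64(0.59)],[0,0,np.float64(-8.17)]],[0.5,[np.float64(1.74),np.float64(0.38),np.float64(0.59)],[0,0,np.float64(-8.17)]],[0.5,[np.float64(1.67),np.float64(0.62),np.float64(0.59)],[0,0,np.float64(-8.17)]]]
```

Candidates: white bowl at top pixel (389,218) is the target; the orange look-alike is at (415,280); the plate at (390,107), the cup at (296,127) and the dish at (143,177) are other things. For the lime I choose the dark round ball at (206,176). The block, sticks and ginger are not round, and the purple bundle at (242,267) is not meant.

Request:
play_rows --rows '[[0.5,[0.1,-1.8,0.6],[0,0,-8.2]],[0.5,[0.4,-1.7,0.6],[0,0,-8.2]],[0.5,[0.6,-1.7,0.6],[0,0,-8.2]],[0.5,[0.8,-1.6,0.6],[0,0,-8.2]],[0.5,[1.1,-1.4,0.6],[0,0,-8.2]],[0.5,[1.3,-1.3,0.6],[0,0,-8.2]],[0.5,[1.4,-1.1,0.6],[0,0,-8.2]],[0.5,[1.6,-0.8,0.6],[0,0,-8.2]],[0.5,[1.7,-0.6,0.6],[0,0,-8.2]],[0.5,[1.7,-0.4,0.6],[0,0,-8.2]],[0.5,[1.8,-0.1,0.6],[0,0,-8.2]],[0.5,[1.8,0.1,0.6],[0,0,-8.2]]]' --newtons 25

```text
time: 3.4
ee_pos: [0.4033, -0.4466, 0.1685]
tcp_rot: [179.9, 0.0, 32.6]
wrist_force: [-0.2, -0.1, -0.9]
opening: 0.0428
```

```bash
sed -i 's/rows.append(\[claw,\[round(100\*d@x,2),round(100\*d@y,2),round(-100\*d\[2\],2)\],\[0,0,round(-dy,2)\]\])/rows.append([claw,[round(float(100*d@x),2),round(float(100*d@y),2),round(float(-100*d[2]),2)],[0,0,round(float(-dy),2)]])/' h.py
python3 - <<'E'
from h import *
st()
c=camera("wrist"); save(c,"w1")
for r in spotter.trace(c,"bowl_mid"):
    ys,xs=np.nonzero(r["pixels"]); (x,y),rad=cv2.minEnclosingCircle(np.c_[xs,ys].astype(np.float32))
    print(r["confidence"],x,y,rad,atz(c,x,y,.048))
plan((.432,-.4445,.12),45,4)
E
```

```text
3.4 [ 0.4033 -0.4466  0.1685] [1.7987e+02 5.0000e-02 3.2620e+01] [-0.2 -0.1 -0.9] 0.0428 [-47.9  11.1   8.7  87.5  -0.1   9.5]
0.73 401.4454345703125 193.88282775878906 98.38373565673828 [ 0.47395758 -0.3932196   0.048     ]
0.64 103.79331970214844 137.41554260253906 105.06840515136719 [ 0.27183985 -0.47336823  0.048     ]
from [ 0.4039 -0.4458  0.1676] 32.58
[[0.5,[0.61,0.35,1.19],[0,0,-3.1]],[0.5,[0.59,0.38,1.19],[0,0,-3.1]],[0.5,[0.57,0.41,1.19],[0,0,-3.1]],[0.5,[0.55,0.45,1.19],[0,0,-3.1]]]
```

View pics/w1.png

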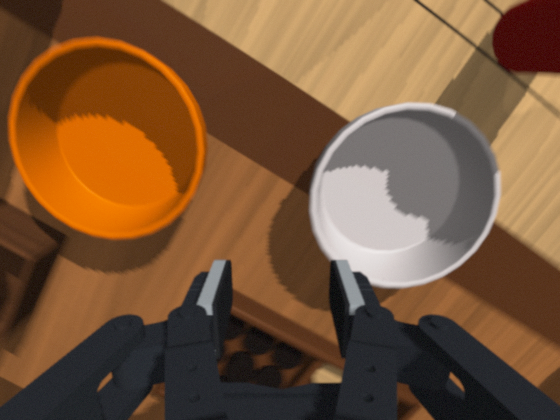

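```bash
python3 - <<'E'
from h import *
from scipy.optimize import least_squares
c=camera("wrist")
P=np.array([atz(c,u,v,.048)[:2] for u,v in [(309,195),(415,103),(500,185),(400,288),(340,127),(470,258),(320,245),(480,130)]])
r=least_squares(lambda p: np.hypot(*(P-p[:2]).T)-p[2],[.48,-.39,.072]); print(r.x,r.fun)
E
```

```text
[ 0.48050721 -0.39553166  0.07178892] [-3.69022394e-04 -1.35389445e-03 -4.54327881e-04 -2.10218490e-05
  2.37155984e-03  1.09360466e-03 -1.10083560e-03 -1.66062329e-04]
```

Request:
play_rows --rows '[[0.5,[0.6,0.3,1.2],[0,0,-3.1]],[0.5,[0.6,0.4,1.2],[0,0,-3.1]],[0.5,[0.6,0.4,1.2],[0,0,-3.1]],[0.5,[0.6,0.4,1.2],[0,0,-3.1]],[0.5,[0,0,0],[0,0,0]]]'

```text
time: 4.05
ee_pos: [0.4292, -0.4464, 0.1215]
tcp_rot: [179.8, 0.1, 44.0]
wrist_force: [0.2, -0.0, 0.0]
opening: 0.0428
```

```bash
python3 - <<'E'
from h import *
st()
plan((.432,-.444,.031),45,6)
E
```

```text
4.05 [ 0.4292 -0.4464  0.1215] [1.7978e+02 1.5000e-01 4.4000e+01] [ 0.2 -0.   0. ] 0.0428 [-46.1  13.5   6.4  82.6  -0.1  -0.1]
from [ 0.4292 -0.4464  0.1215] 44.0
[[0.5,[0.06,0.0,1.51],[0,0,-0.17]],[0.5,[0.06,0.0,1.51],[0,0,-0.17]],[0.5,[0.06,0.0,1.51],[0,0,-0.17]],[0.5,[0.06,0.0,1.51],[0,0,-0.17]],[0.5,[0.06,0.0,1.51],[0,0,-0.17]],[0.5,[0.06,0.0,1.51],[0,0,-0.17]]]
```

Request:
play_rows --rows '[[0.5,[0.1,0,1.5],[0,0,0]],[0.5,[0.1,0,1.5],[0,0,0]],[0.5,[0.1,0,1.5],[0,0,0]],[0.5,[0.1,0,1.5],[0,0,0]],[0.5,[0,0,1.5],[0,0,0]],[0.5,[0,0,1.2],[0,0,0]],[0.5,[0,0,0],[0,0,0]]]'

```text
time: 4.75
ee_pos: [0.4295, -0.4447, 0.028]
tcp_rot: [179.8, 0.2, 43.2]
wrist_force: [-0.4, 0.4, -0.1]
opening: 0.043
```

```bash
python3 - <<'E'
from h import *
st()
c=camera("wrist"); save(c,"w2")
E
```

```text
4.75 [ 0.4295 -0.4447  0.028 ] [179.78   0.18  43.24] [-0.4  0.4 -0.1] 0.043 [-45.9  15.2  -2.   72.6  -0.2   0.8]
```

View pics/w2.png

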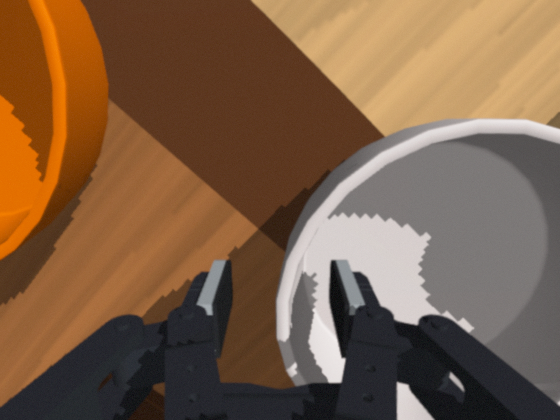

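Request:
play_rows --rows '[[0.7,[0,0,-0.4],[0,0,0]],[0.85,[0,0,0],[0,0,0]],[1,[0,0,0],[0,0,0]],[1,[0,0,0],[0,0,0]],[1,[0,0,0],[0,0,0]],[1,[0,0,0],[0,0,0]]]' --newtons 25

```text
time: 5.4
ee_pos: [0.4306, -0.445, 0.0365]
tcp_rot: [179.6, 0.1, 43.3]
wrist_force: [-1.4, 1.0, 0.4]
opening: 0.0057
```

```bash
python3 - <<'E'
from h import *
st()
p=get_obs()["ee_pos"]; y=get_obs()["tcp_rot"][2]
z=p[2]
off=np.array([.4805,-.3955])-p[:2]; print(off)
W=[(.4,-.35),(.36,-.27),(.365,-.18),(.43,-.09),(.5325,-.062)]
a=np.array([*p])
for w,n in zip(W,(7,7,7,8,8)):
    t=np.array([*(np.array(w)-off),z]); plan(t,y,n,a,y,1); a=t
E
```

```text
5.4 [ 0.4306 -0.445   0.0365] [1.7958e+02 8.0000e-02 4.3280e+01] [-1.4  1.   0.4] 0.0057 [-45.9  14.9  -1.4  73.3  -0.1   0.8]
[0.04990211 0.0494953 ]
from [ 0.4306 -0.445   0.0365] 43.28
[[1,[-0.39,-1.26,-0.0],[0,0,-0.0]],[1,[-0.39,-1.26,-0.0],[0,0,-0.0]],[1,[-0.39,-1.26,-0.0],[0,0,-0.0]],[1,[-0.39,-1.26,-0.0],[0,0,-0.0]],[1,[-0.39,-1.26,-0.0],[0,0,-0.0]],[1,[-0.39,-1.26,-0.0],[0,0,-0.0]],[1,[-0.39,-1.26,-0.0],[0,0,-0.0]]]
from [ 0.3501 -0.3995  0.0365] 43.28
[[1,[0.37,-1.22,-0.0],[0,0,-0.0]],[1,[0.37,-1.22,-0.0],[0,0,-0.0]],[1,[0.37,-1.22,-0.0],[0,0,-0.0]],[1,[0.37,-1.22,-0.0],[0,0,-0.0]],[1,[0.37,-1.22,-0.0],[0,0,-0.0]],[1,[0.37,-1.22,-0.0],[0,0,-0.0]],[1,[0.37,-1.22,-0.0],[0,0,-0.0]]]
from [ 0.3101 -0.3195  0.0365] 43.28
[[1,[0.93,-0.89,-0.0],[0,0,-0.0]],[1,[0.93,-0.89,-0.0],[0,0,-0.0]],[1,[0.93,-0.89,-0.0],[0,0,-0.0]],[1,[0.93,-0.89,-0.0],[0,0,-0.0]],[1,[0.93,-0.89,-0.0],[0,0,-0.0]],[1,[0.93,-0.89,-0.0],[0,0,-0.0]],[1,[0.93,-0.89,-0.0],[0,0,-0.0]]]
from [ 0.3151 -0.2295  0.0365] 43.28
[[1,[1.36,-0.26,-0.0],[0,0,-0.0]],[1,[1.36,-0.26,-0.0],[0,0,-0.0]],[1,[1.36,-0.26,-0.0],[0,0,-0.0]],[1,[1.36,-0.26,-0.0],[0,0,-0.0]],[1,[1.36,-0.26,-0.0],[0,0,-0.0]],[1,[1.36,-0.26,-0.0],[0,0,-0.0]],[1,[1.36,-0.26,-0.0],[0,0,-0.0]],[1,[1.36,-0.26,-0.0],[0,0,-0.0]]]
from [ 0.3801 -0.1395  0.0365] 43.28
[[1,[1.17,0.62,-0.0],[0,0,-0.0]],[1,[1.17,0.62,-0.0],[0,0,-0.0]],[1,[1.17,0.62,-0.0],[0,0,-0.0]],[1,[1.17,0.62,-0.0],[0,0,-0.0]],[1,[1.17,0.62,-0.0],[0,0,-0.0]],[1,[1.17,0.62,-0.0],[0,0,-0.0]],[1,[1.17,0.62,-0.0],[0,0,-0.0]],[1,[1.17,0.62,-0.0],[0,0,-0.0]]]
```

Request:
play_rows --rows '[[1,[-0.2,-0.7,0],[0,0,0]],[1,[-0.4,-1.3,0],[0,0,0]],[1,[-0.4,-1.3,0],[0,0,0]],[1,[-0.4,-1.3,0],[0,0,0]]]'

```text
time: 5.8
ee_pos: [0.3908, -0.4227, 0.0375]
tcp_rot: [179.0, -0.0, 43.2]
wrist_force: [2.4, -0.8, 1.0]
opening: 0.0051
```

```bash
python3 - <<'E'
from h import *
st()
E
```

```text
5.8 [ 0.3908 -0.4227  0.0375] [ 1.7904e+02 -2.0000e-02  4.3190e+01] [ 2.4 -0.8  1. ] 0.0051 [-47.3   8.6  -8.7  71.8   0.   -0.4]
```

Request:
play_rows --rows '[[1,[-0.4,-1.3,0.02],[0.2,0,0]],[1,[-0.4,-1.3,0.02],[0.2,0,0]],[1,[-0.2,-1.3,0.02],[0.2,0,0]],[1,[0.2,-1.3,0.02],[0.2,0,0]],[1,[0.4,-1.3,0.02],[0.2,0,0]],[1,[0.4,-1.3,0.02],[0.2,0,0]],[1,[0.4,-1.3,0.02],[0.2,0,0]],[1,[0.4,-1.3,0.02],[0.2,0,0]]]'

```text
time: 6.6
ee_pos: [0.3248, -0.3428, 0.0387]
tcp_rot: [179.6, 0.1, 42.7]
wrist_force: [0.7, -3.1, 1.6]
opening: 0.0057
```

```bash
python3 - <<'E'
from h import *
st()
c=camera("scene"); save(c,"s3")
for r in spotter.spot_in(c,"bowl_mid"): print(r)
E
```

```text
6.6 [ 0.3248 -0.3428  0.0387] [1.7956e+02 7.0000e-02 4.2720e+01] [ 0.7 -3.1  1.6] 0.0057 [-46.5  -5.  -22.5  72.1  -0.1   0.8]
{'point': [0.3556, -0.3008, 0.0228], 'confidence': 0.97}
{'point': [0.2753, -0.4977, 0.029], 'confidence': 0.69}
{'point': [0.5116, -0.223, 0.0746], 'confidence': 0.49}
```

View pics/s3.png

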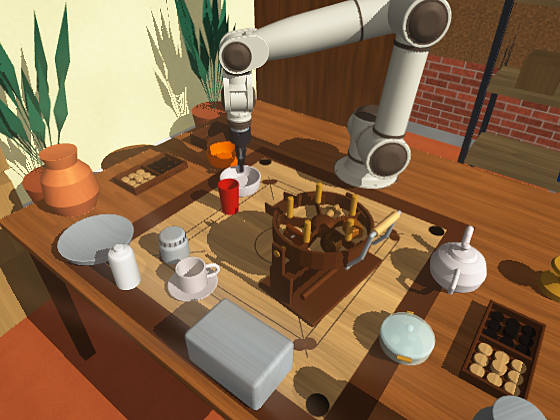

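```bash
python3 - <<'E'
from h import *
o=get_obs();p=o["ee_pos"]; y=o["tcp_rot"][2]
off=np.array([.0496,.0499])
a=p.copy()
for w,n in zip([(.36,-.22),(.40,-.13),(.5325,-.062)],(6,7,10)):
    t=np.array([*(np.array(w)-off),p[2]-.0]); plan(t,y,n,a,y,1); a=t
E
```

```text
from [ 0.3245 -0.3419  0.0384] 42.78
[[1,[0.64,-1.04,-0.0],[0,0,-0.0]],[1,[0.64,-1.04,-0.0],[0,0,-0.0]],[1,[0.64,-1.04,-0.0],[0,0,-0.0]],[1,[0.64,-1.04,-0.0],[0,0,-0.0]],[1,[0.64,-1.04,-0.0],[0,0,-0.0]],[1,[0.64,-1.04,-0.0],[0,0,-0.0]]]
from [ 0.3104 -0.2699  0.0384] 42.78
[[1,[1.29,-0.56,-0.0],[0,0,-0.0]],[1,[1.29,-0.56,-0.0],[0,0,-0.0]],[1,[1.29,-0.56,-0.0],[0,0,-0.0]],[1,[1.29,-0.56,-0.0],[0,0,-0.0]],[1,[1.29,-0.56,-0.0],[0,0,-0.0]],[1,[1.29,-0.56,-0.0],[0,0,-0.0]],[1,[1.29,-0.56,-0.0],[0,0,-0.0]]]
from [ 0.3504 -0.1799  0.0384] 42.78
[[1,[1.43,0.4,-0.0],[0,0,-0.0]],[1,[1.43,0.4,-0.0],[0,0,-0.0]],[1,[1.43,0.4,-0.0],[0,0,-0.0]],[1,[1.43,0.4,-0.0],[0,0,-0.0]],[1,[1.43,0.4,-0.0],[0,0,-0.0]],[1,[1.43,0.4,-0.0],[0,0,-0.0]],[1,[1.43,0.4,-0.0],[0,0,-0.0]],[1,[1.43,0.4,-0.0],[0,0,-0.0]],[1,[1.43,0.4,-0.0],[0,0,-0.0]],[1,[1.43,0.4,-0.0],[0,0,-0.0]]]
```

Request:
play_rows --rows '[[1,[0.6,-1.0,0.05],[0,0,0]],[1,[0.6,-1.0,0.05],[0,0,0]],[1,[0.6,-1.0,0.05],[0,0,0]],[1,[0.6,-1.0,0.05],[0,0,0]],[1,[0.6,-1.0,0.05],[0,0,0]],[1,[0.6,-1.0,0.05],[0,0,0]],[1,[1.3,-0.6,0.05],[0,0,0]],[1,[1.3,-0.6,0.05],[0,0,0]],[1,[1.3,-0.6,0.05],[0,0,0]],[1,[1.3,-0.6,0.05],[0,0,0]]]'

```text
time: 7.7
ee_pos: [0.3312, -0.216, 0.0346]
tcp_rot: [179.2, 0.3, 42.6]
wrist_force: [-2.8, -8.1, 11.3]
opening: 0.0055
```

```bash
python3 - <<'E'
from h import *
st()
o=get_obs();p=o["ee_pos"]; y=o["tcp_rot"][2]
off=np.array([.0496,.0499])
a=p.copy()
for w,n in zip([(.40,-.13),(.5325,-.062)],(3,10)):
    t=np.array([*(np.array(w)-off),p[2]-.0]); plan(t,y,n,a,y,1); a=t
E
```

```text
7.7 [ 0.3312 -0.216   0.0346] [179.2    0.31  42.6 ] [-2.8 -8.1 11.3] 0.0055 [-32.8 -16.3 -32.5  73.1  -0.5  14.6]
from [ 0.3312 -0.216   0.0346] 42.6
[[1,[1.28,-0.45,-0.0],[0,0,-0.0]],[1,[1.28,-0.45,-0.0],[0,0,-0.0]],[1,[1.28,-0.45,-0.0],[0,0,-0.0]]]
from [ 0.3504 -0.1799  0.0346] 42.6
[[1,[1.44,0.4,-0.0],[0,0,-0.0]],[1,[1.44,0.4,-0.0],[0,0,-0.0]],[1,[1.44,0.4,-0.0],[0,0,-0.0]],[1,[1.44,0.4,-0.0],[0,0,-0.0]],[1,[1.44,0.4,-0.0],[0,0,-0.0]],[1,[1.44,0.4,-0.0],[0,0,-0.0]],[1,[1.44,0.4,-0.0],[0,0,-0.0]],[1,[1.44,0.4,-0.0],[0,0,-0.0]],[1,[1.44,0.4,-0.0],[0,0,-0.0]],[1,[1.44,0.4,-0.0],[0,0,-0.0]]]
```

Request:
play_rows --rows '[[1,[1.3,-0.5,0],[0,0,0]],[1,[1.3,-0.5,0],[0,0,0]],[1,[1.3,-0.4,0],[0,0,0]],[1,[1.4,0.2,0],[0,0,0]],[1,[1.4,0.4,0],[0,0,0]],[1,[1.4,0.4,0],[0,0,0]],[1,[1.4,0.4,0],[0,0,0]]]'

```text
time: 8.4
ee_pos: [0.3961, -0.1444, 0.0347]
tcp_rot: [179.5, 0.8, 42.8]
wrist_force: [-6.1, -5.7, 9.2]
opening: 0.0051
```

```bash
python3 - <<'E'
from h import *
from scipy.optimize import least_squares
st()
c=camera("scene"); save(c,"s4")
c=camera("top"); save(c,"t4")
for r in spotter.trace(c,"bowl_mid"):
    ys,xs=np.nonzero(r["pixels"]); (x,y),rad=cv2.minEnclosingCircle(np.c_[xs,ys].astype(np.float32))
    print(r["confidence"],x,y,rad,atz(c,x,y,.048))
o=get_obs();p=o["ee_pos"]; y=o["tcp_rot"][2]
off=np.array([.0496,.0499])
plan(np.array([*(np.array((.5325,-.062))-off),p[2]]),y,6,None,y,1)
E
```

```text
8.4 [ 0.3961 -0.1444  0.0347] [179.46   0.83  42.83] [-6.1 -5.7  9.2] 0.0051 [-19.4 -11.7 -28.9  72.8  -1.   27.8]
0.79 300.5 229.5 21.272146224975586 [ 0.44936422 -0.09815291  0.048     ]
0.55 415.5 279.5 22.192440032958984 [ 0.27622089 -0.47415603  0.048     ]
from [ 0.3974 -0.1436  0.0347] 42.92
[[1,[1.4,0.58,-0.0],[0,0,-0.0]],[1,[1.4,0.58,-0.0],[0,0,-0.0]],[1,[1.4,0.58,-0.0],[0,0,-0.0]],[1,[1.4,0.58,-0.0],[0,0,-0.0]],[1,[1.4,0.58,-0.0],[0,0,-0.0]],[1,[1.4,0.58,-0.0],[0,0,-0.0]]]
```

View pics/t4.png

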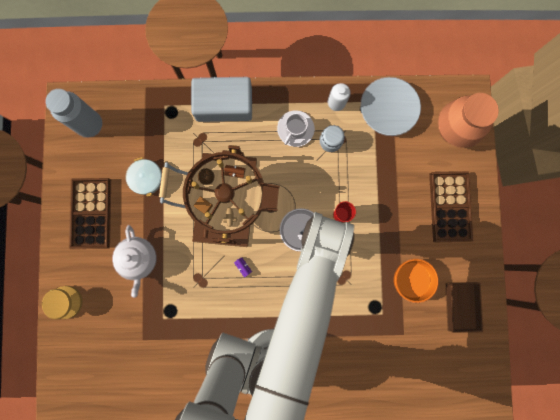

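View pics/s4.png

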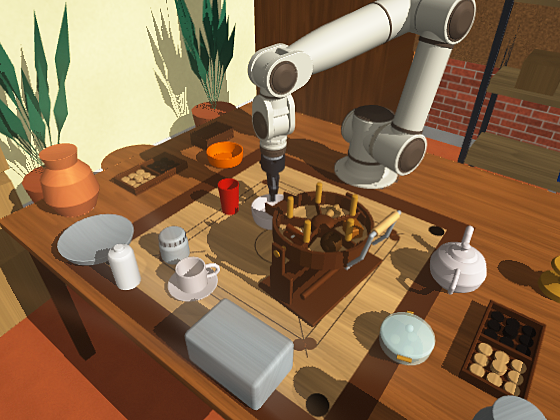

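Request:
play_rows --rows '[[1,[1.4,0.6,0],[0,0,0]],[1,[1.4,0.6,0],[0,0,0]],[1,[1.4,0.6,0],[0,0,0]],[1,[1.4,0.6,0],[0,0,0]],[1,[1.4,0.6,0],[0,0,0]],[1,[0.6,0.3,0],[0,0,0]],[1,[0,0,0],[0,0,0]]]'

```text
time: 9.25
ee_pos: [0.4683, -0.1092, 0.0351]
tcp_rot: [-179.9, 1.2, 43.3]
wrist_force: [1.8, 0.4, 8.0]
opening: 0.0056
```

```bash
python3 - <<'E'
from h import *
st()
c=camera("wrist"); save(c,"w5")
c=camera("top"); save(c,"t5")
for r in spotter.trace(c,"bowl_mid"):
    ys,xs=np.nonzero(r["pixels"]); (x,y),rad=cv2.minEnclosingCircle(np.c_[xs,ys].astype(np.float32))
    print(r["confidence"],x,y,rad,atz(c,x,y,.048))
o=get_obs();p=o["ee_pos"]; y=o["tcp_rot"][2]
off=np.array([.0496,.0499]); print(p[:2]+off)
plan(np.array([*(np.array((.5325,-.062))-off),p[2]]),y,1,None,y,1)
im=c["img"][140:260,200:380]
cv2.imwrite("pics/t5c.png",cv2.resize(im,None,fx=4.4,fy=4.4,interpolation=cv2.INTER_CUBIC)[:,:,::-1])
E
```

```text
9.25 [ 0.4683 -0.1092  0.0351] [-179.88    1.23   43.33] [1.8 0.4 8. ] 0.0056 [-12.6  -2.4 -20.5  72.7  -0.9  34.1]
0.94 289.0 208.5 20.88669776916504 [ 0.52036553 -0.06154643  0.048     ]
0.9 415.6953430175781 280.25347900390625 22.108484268188477 [ 0.27373921 -0.47468519  0.048     ]
[ 0.5179123  -0.05924732]
from [ 0.4683 -0.1091  0.0352] 43.32
[[1,[0.87,1.2,-0.0],[0,0,-0.0]]]
```

View pics/t5c.png

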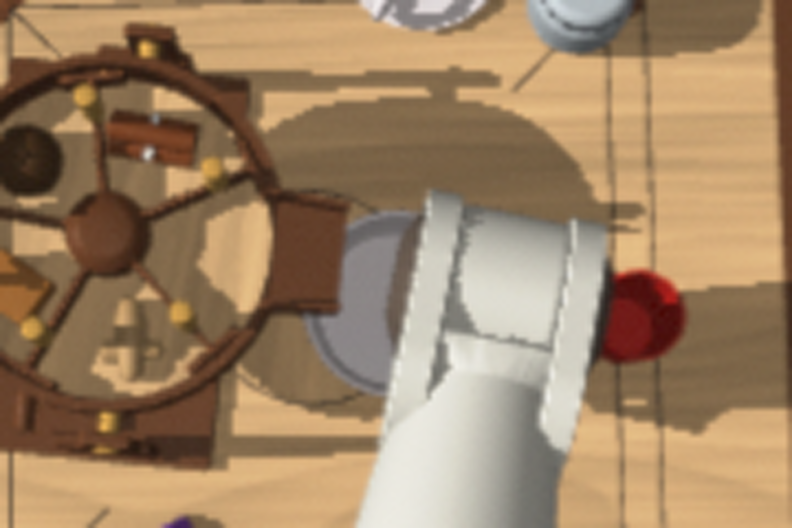

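Bowl left/lower rim shows at crop (310–390, 212–390), partly below the spout (345,255). It needs about 14 mm more in x.

Request:
play_rows --rows '[[1,[0.5,0.6,0],[0,0,0]],[1,[0.5,0.6,-0.05],[0,0,0]],[1,[0,0,-0.05],[0,0,0]],[1,[0,0,0],[0,0,0]]]'

```text
time: 9.8
ee_pos: [0.4799, -0.1067, 0.0366]
tcp_rot: [-179.5, 1.3, 43.6]
wrist_force: [-1.4, -1.7, 6.5]
opening: 0.005
```

```bash
python3 - <<'E'
from h import *
st()
c=camera("wrist"); save(c,"w6")
o=get_obs();p=o["ee_pos"]; print(p[:2]+np.array([.0496,.0499]))
E
```

```text
9.8 [ 0.4799 -0.1067  0.0366] [-179.49    1.26   43.64] [-1.4 -1.7  6.5] 0.005 [-12.1  -0.7 -18.6  73.2  -0.8  34.3]
[ 0.5293953  -0.05673747]
```

View pics/w6.png

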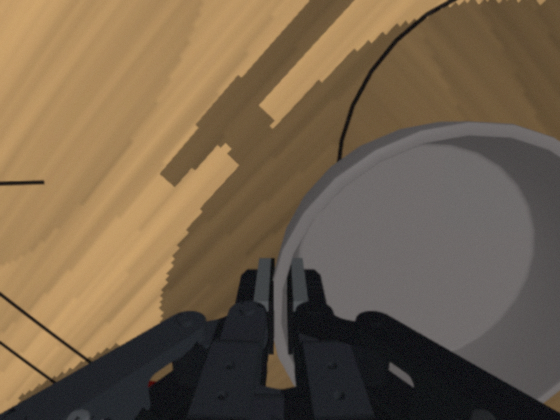

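Request:
play_rows --rows '[[0.85,[0,0,0],[0,0,0]],[0.7,[0,0,0],[0,0,0]],[0.6,[0,0,0],[0,0,0]],[0.6,[0,0,-1],[0,0,0]],[0.6,[0,0,-3],[0,0,0]],[0.6,[0,0,-4],[0,0,0]],[0.6,[0,0,-4],[0,0,0]],[0.6,[0,0,-4],[0,0,0]],[0.6,[0,0,-4],[0,0,0]],[0.6,[0,0,-4],[0,0,0]],[0.6,[0,0,-3],[0,0,0]],[0.6,[0,0,-2],[0,0,0]]]'

```text
time: 11.05
ee_pos: [0.4802, -0.1007, 0.3358]
tcp_rot: [-178.7, 1.8, 43.9]
wrist_force: [0.2, -0.7, 0.9]
opening: 0.0341
```

```bash
python3 - <<'E'
from h import *
st()
c=camera("wrist"); save(c,"w7")
for t in ["bowl_mid","tumbler"]:
  for r in spotter.trace(c,t):
    ys,xs=np.nonzero(r["pixels"]); (x,y),rad=cv2.minEnclosingCircle(np.c_[xs,ys].astype(np.float32))
    print(t,r["confidence"],x,y,rad,atz(c,x,y,.048 if t[0]=="b" else .105))
C=np.array([.5575,.1415]); a=np.radians(4.4); P=C+.085*np.array([np.cos(a),np.sin(a)]); print(P)
E
```

```text
11.05 [ 0.4802 -0.1007  0.3358] [-178.69    1.81   43.86] [ 0.2 -0.7  0.9] 0.0341 [-11.4   2.2  17.7 107.7  -0.7  34.8]
bowl_mid 0.96 340.0 170.5 60.623939514160156 [ 0.52638317 -0.060899    0.048     ]
bowl_mid 0.79 4.0 255.0 49.16309356689453 [ 0.2836555 -0.4572019  0.048    ]
tumbler 0.61 216.33802795410156 260.2429504394531 39.41042709350586 [ 0.48875814 -0.22372981  0.105     ]
tumbler 0.48 499.0 89.5 107.75096893310547 [0.56678692 0.1061834  0.105     ]
[0.64224948 0.14802112]
```

View pics/w7.png

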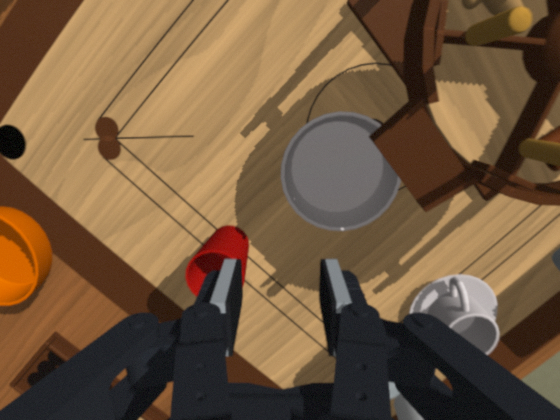

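```bash
cat >> h.py <<'E'
def plan2(tgt,yaw,n,claw=0.5,rp=(180,0)):
    o=get_obs(); p=o["ee_pos"]; R0=R.from_euler('xyz',o["tcp_rot"],degrees=True)
    R1=R.from_euler('xyz',[rp[0],rp[1],yaw],degrees=True); w=(R0.inv()*R1).as_rotvec(degrees=True)
    print("from",np.round(p,4),"w",np.round(w,1)); rows=[]
    for i in range(n):
        s=(R0*R.from_rotvec(w*i/n,degrees=True)).inv().apply((np.array(tgt)-p)/n)*100
        rows.append([claw,[round(float(v),1) for v in s],[round(float(v),1) for v in w/n]])
    print(str(rows))
E
python3 - <<'E'
from h import *
plan2((.642,.148,.30),94.4,12)
E
```

```text
from [ 0.4806 -0.1008  0.3343] w [ -2.    1.1 -50.6]
[[0.5, [2.4, -0.6, 0.2], [-0.2, 0.1, -4.2]], [0.5, [2.4, -0.4, 0.2], [-0.2, 0.1, -4.2]], [0.5, [2.5, -0.2, 0.2], [-0.2, 0.1, -4.2]], [0.5, [2.5, -0.0, 0.2], [-0.2, 0.1, -4.2]], [0.5, [2.5, 0.2, 0.2], [-0.2, 0.1, -4.2]], [0.5, [2.5, 0.3, 0.2], [-0.2, 0.1, -4.2]], [0.5, [2.4, 0.5, 0.2], [-0.2, 0.1, -4.2]], [0.5, [2.4, 0.7, 0.3], [-0.2, 0.1, -4.2]], [0.5, [2.3, 0.9, 0.3], [-0.2, 0.1, -4.2]], [0.5, [2.2, 1.0, 0.3], [-0.2, 0.1, -4.2]], [0.5, [2.2, 1.2, 0.3], [-0.2, 0.1, -4.2]], [0.5, [2.1, 1.4, 0.3], [-0.2, 0.1, -4.2]]]
```

Request:
play_rows --rows '[[0.5,[2.4,-0.6,0.2],[-0.2,0.1,-4.2]],[0.5,[2.4,-0.4,0.2],[-0.2,0.1,-4.2]],[0.5,[2.5,-0.2,0.2],[-0.2,0.1,-4.2]],[0.5,[2.5,0,0.2],[-0.2,0.1,-4.2]],[0.5,[2.5,0.2,0.2],[-0.2,0.1,-4.2]],[0.5,[2.5,0.3,0.2],[-0.2,0.1,-4.2]],[0.5,[2.4,0.5,0.2],[-0.2,0.1,-4.2]],[0.5,[2.4,0.7,0.2],[-0.2,0.1,-4.2]],[0.5,[2.3,0.9,0.2],[-0.2,0.1,-4.2]],[0.5,[2.2,1,0.2],[-0.2,0.1,-4.2]],[0.5,[2.2,1.2,0.2],[-0.2,0.1,-4.2]],[0.5,[2.1,1.4,0.2],[-0.2,0.1,-4.2]]]'

```text
time: 12.4
ee_pos: [0.6385, 0.1582, 0.2888]
tcp_rot: [-179.1, 0.1, 96.0]
wrist_force: [0.4, -0.1, -0.1]
opening: 0.0426
```

```bash
python3 - <<'E'
from h import *
st()
c=camera("wrist"); save(c,"w8")
print(proj(c,(.642,.148,.236)))
plan2((.642,.148,.28),94.4,3)
E
```

```text
12.4 [0.6385 0.1582 0.2888] [-1.791e+02  1.000e-01  9.597e+01] [ 0.4 -0.1 -0.1] 0.0426 [ 13.9  24.   38.3 105.2   0.    7.9]
[262.70732884 244.89728735]
from [0.6396 0.1611 0.2868] w [-1.   0.1  1.9]
[[0.5, [-0.4, 0.0, 0.2], [-0.3, 0.0, 0.6]], [0.5, [-0.4, 0.0, 0.2], [-0.3, 0.0, 0.6]], [0.5, [-0.4, 0.0, 0.2], [-0.3, 0.0, 0.6]]]
```

View pics/w8.png

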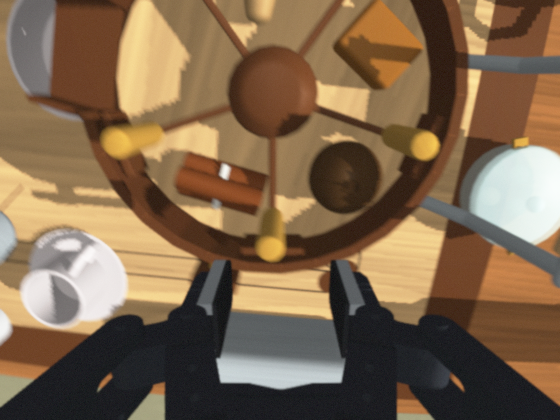

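Request:
play_rows --rows '[[0.5,[-0.4,0,0],[-0.3,0,0.6]],[0.5,[-0.4,0,0],[-0.3,0,0.6]],[0.5,[-0.3,0,0],[-0.3,0,0.6]],[0.5,[0,0,0],[0,0,0]],[0.5,[0,0,0],[0,0,0]]]'

```text
time: 12.95
ee_pos: [0.6393, 0.1478, 0.2836]
tcp_rot: [-179.7, 0.1, 94.2]
wrist_force: [0.3, -0.0, -0.1]
opening: 0.0427
```

```bash
python3 - <<'E'
from h import *
st()
c=camera("wrist"); save(c,"w9"); 
print(proj(c,(.642,.148,.236)))
im=cv2.inRange(cv2.cvtColor(c["img"],cv2.COLOR_RGB2HSV),(18,120,150),(32,255,255)); n,l,s,ct=cv2.connectedComponentsWithStats(im)
for i in range(1,n):
    if s[i,4]>60: print(s[i],ct[i],atz(c,*ct[i],.236))
plan2((.642,.148,.207),94.4,6)
st()
E
```

```text
12.95 [0.6393 0.1478 0.2836] [-1.7967e+02  1.4000e-01  9.4210e+01] [ 0.3 -0.  -0.1] 0.0427 [ 1.310e+01  2.270e+01  3.600e+01  1.036e+02 -1.000e-01  8.800e+00]
[281.59305167 248.30619632]
[ 111  124   62   36 1489] [140.5083949  141.23707186] [0.58934181 0.07303502 0.236     ]
[431 126  28  29 635] [444.61417323 140.27559055] [0.57748004 0.22538755 0.236     ]
[526 128  15  12 121] [533.09090909 133.12396694] [0.56968146 0.27138582 0.236     ]
[273 208  28  55 758] [288.8878628  242.85883905] [0.63851451 0.15169479 0.236     ]
from [0.6393 0.1478 0.2838] w [-0.3  0.1 -0.2]
[[0.5, [0.0, 0.1, 1.3], [-0.1, 0.0, -0.0]], [0.5, [0.0, 0.1, 1.3], [-0.1, 0.0, -0.0]], [0.5, [0.0, 0.0, 1.3], [-0.1, 0.0, -0.0]], [0.5, [0.0, 0.0, 1.3], [-0.1, 0.0, -0.0]], [0.5, [0.0, 0.0, 1.3], [-0.1, 0.0, -0.0]], [0.5, [0.0, 0.0, 1.3], [-0.1, 0.0, -0.0]]]
13.0 [0.6393 0.1478 0.2838] [-1.7969e+02  1.5000e-01  9.4210e+01] [ 0.1 -1.   0.5] 0.0427 [ 1.310e+01  2.270e+01  3.600e+01  1.036e+02 -1.000e-01  8.800e+00]
```

View pics/w9.png

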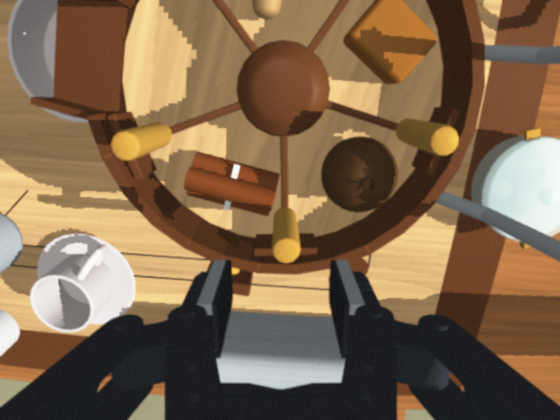

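Request:
play_rows --rows '[[0.5,[0.1,0.1,1.3],[-0.1,0,0]],[0.5,[0.1,0.1,1.3],[-0.1,0,0]],[0.5,[0,0.1,1.3],[-0.1,0,0]],[0.5,[0,0,1.3],[0,0,0]],[0.5,[0,0,1.3],[0,0,0]],[0.5,[0,0,0.7],[0,0,0]],[0.5,[0,0,0],[0,0,0]]]'

```text
time: 13.7
ee_pos: [0.6422, 0.1483, 0.2126]
tcp_rot: [179.7, 0.1, 94.0]
wrist_force: [-0.6, 0.9, 0.0]
opening: 0.0429
```

```bash
python3 - <<'E'
from h import *
st()
c=camera("wrist"); save(c,"w10")
E
```

```text
13.7 [0.6422 0.1483 0.2126] [1.7971e+02 9.0000e-02 9.4050e+01] [-0.6  0.9  0. ] 0.0429 [13.1 19.8 24.2 94.1 -0.1  9. ]
```

View pics/w10.png

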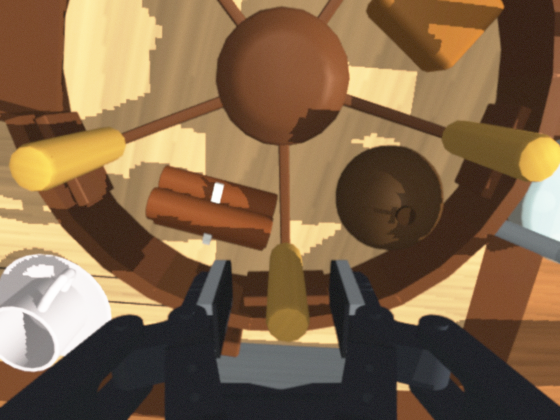

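Request:
play_rows --rows '[[0.65,[0,0,0],[0,0,0]],[0.75,[0,0,0],[0,0,0]],[0.85,[0,0,0],[0,0,0]],[0.85,[0,0,0],[0,0,0]]]' --newtons 20

```text
time: 14.15
ee_pos: [0.6428, 0.1485, 0.2151]
tcp_rot: [179.6, 0.1, 94.0]
wrist_force: [-0.6, -0.5, -4.4]
opening: 0.0153
```

```bash
python3 - <<'E'
from h import *
st()
E
```

```text
14.15 [0.6428 0.1485 0.2151] [1.7955e+02 6.0000e-02 9.4040e+01] [-0.6 -0.5 -4.4] 0.0153 [13.1 19.8 24.5 94.2 -0.1  9. ]
```

Request:
play_rows --rows '[[0.85,[-0.5,0,0.1],[0,0,3.5]],[0.85,[-1.0,-0.1,0.05],[0,0,7]],[0.85,[-1.0,-0.1,0.05],[0,0,7]],[0.85,[-1.0,-0.1,0],[0,0,7]],[0.85,[-1.0,-0.1,0],[0,0,7]]]'

```text
time: 14.65
ee_pos: [0.6338, 0.1049, 0.2153]
tcp_rot: [179.3, -0.3, 61.6]
wrist_force: [1.5, -0.2, -1.5]
opening: 0.0156
```

```bash
cat >> h.py <<'E'
def wheel(C=(.5575,.1425)):
    st(); o=get_obs(); d=o["ee_pos"][:2]-np.array(C); a=np.degrees(np.arctan2(d[1],d[0])); print("peg ang",a,"rad",np.hypot(*d),"yaw-ang",o["tcp_rot"][2]-a)
E
python3 -c "
from h import *
wheel()"
```

```text
14.65 [0.6338 0.1049 0.2153] [179.28  -0.31  61.64] [ 1.5 -0.2 -1.5] 0.0156 [ 9.5 16.8 20.8 93.2 -0.2 37.8]
peg ang -26.232253801737365 rad 0.08509270550088713 yaw-ang 87.87714046170422
```

Working well. Target peg angle is -133; continue.

Request:
play_rows --rows '[[0.85,[-1.0,-0.1,0],[0,0,7]],[0.85,[-1.0,-0.1,0],[0,0,7]],[0.85,[-1.0,-0.1,0],[0,0,7]],[0.85,[-1.0,-0.1,0],[0,0,6.8]],[0.85,[-1.0,-0.1,0],[0,0,6.8]],[0.85,[-1.0,-0.1,0],[0,0,6.8]]]'

```text
time: 15.25
ee_pos: [0.5876, 0.0641, 0.2154]
tcp_rot: [179.3, -0.8, 18.4]
wrist_force: [1.2, -0.5, 0.4]
opening: 0.0154
```

```bash
python3 -c "
from h import *
wheel()"
```

```text
15.25 [0.5876 0.0641 0.2154] [179.32  -0.83  18.37] [ 1.2 -0.5  0.4] 0.0154 [ 6.5  9.2 11.8 91.6 -0.5 78.1]
peg ang -68.99872703096115 rad 0.08397427707591269 yaw-ang 87.37099464087734
```

Request:
play_rows --rows '[[0.85,[-1.0,-0.1,0],[0,0,6.8]],[0.85,[-1.0,0,0],[0,0,6.8]],[0.85,[-1.0,-0.1,0],[0,0,6.8]],[0.85,[-1.0,0,0],[0,0,6.8]],[0.85,[-1.0,-0.1,0],[0,0,6.8]],[0.85,[-1.0,-0.1,0],[0,0,6.8]],[0.85,[-1.0,-0.1,0],[0,0,6.5]]]'

```text
time: 15.95
ee_pos: [0.5169, 0.0703, 0.2155]
tcp_rot: [-179.9, -1.1, -31.0]
wrist_force: [0.4, -0.9, -0.2]
opening: 0.0154
```

```bash
python3 -c "
from h import *
wheel()"
```

```text
15.95 [0.5169 0.0703 0.2155] [-179.93   -1.14  -31.05] [ 0.4 -0.9 -0.2] 0.0154 [  8.1  -0.3   1.6  91.   -0.7 129.1]
peg ang -119.3557387961736 rad 0.08285890073908615 yaw-ang 88.30741842655954
```

Request:
play_rows --rows '[[0.85,[-1.0,0,0],[0,0,6.5]],[0.85,[-0.7,0.1,0],[0,0,5]],[0.85,[0,0,0],[0,0,0]],[0.85,[0,0,0],[0,0,0]]]'

```text
time: 16.35
ee_pos: [0.5017, 0.0813, 0.2155]
tcp_rot: [-179.4, -1.0, -43.1]
wrist_force: [1.6, -0.2, -3.0]
opening: 0.0152
```

```bash
python3 -c "
from h import *
wheel()
c=camera('top'); save(c,'t11')
im=c['img'][140:260,130:310]
cv2.imwrite('pics/t11c.png',cv2.resize(im,None,fx=4.4,fy=4.4,interpolation=cv2.INTER_CUBIC)[:,:,::-1])
c=camera('scene'); save(c,'s11')
"
```

```text
16.35 [0.5017 0.0813 0.2155] [-179.43   -1.04  -43.13] [ 1.6 -0.2 -3. ] 0.0152 [  9.5  -2.3  -0.3  90.9  -0.5 142.6]
peg ang -132.3456783549473 rad 0.08279475443152327 yaw-ang 89.21098176046694
```

View pics/t11c.png

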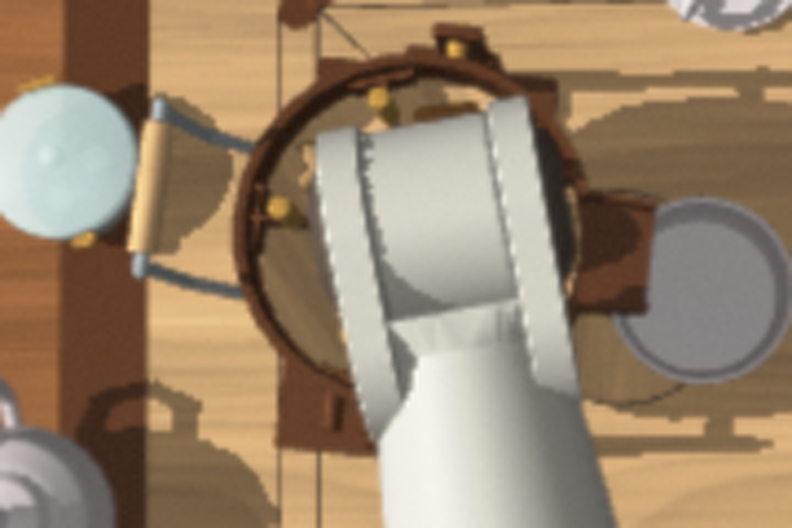

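View pics/s11.png

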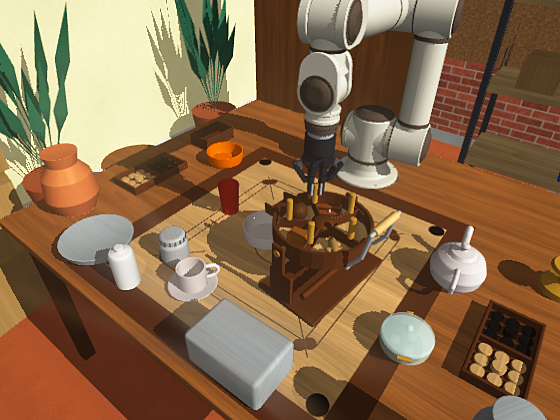

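Request:
play_rows --rows '[[0.7,[0,0,0],[0,0,0]],[0.5,[0,0,0],[0,0,0]],[0.5,[0,0,0],[0,0,0]],[0.5,[0,0,-2],[0,0,0]],[0.5,[0,0,-3],[0,0,0]],[0.5,[0,0,-4],[0,0,0]],[0.5,[0,0,-4],[0,0,0]],[0.5,[0,0,-2],[0,0,0]]]'

```text
time: 17.25
ee_pos: [0.4982, 0.0805, 0.3683]
tcp_rot: [-179.7, -1.0, -43.1]
wrist_force: [1.0, 0.9, -0.1]
opening: 0.0428
```

```bash
python3 -c "
from h import *
st()
plan2((.568,.23,.37),83,15)
"
```

```text
17.25 [0.4982 0.0805 0.3683] [-179.67   -0.95  -43.1 ] [ 1.   0.9 -0.1] 0.0428 [  9.5   2.9  22.4 108.6  -0.6 142.6]
from [0.4982 0.0805 0.3683] w [   0.9   -0.9 -126.1]
[[0.5, [-0.3, -1.0, -0.0], [0.1, -0.1, -8.4]], [0.5, [-0.2, -1.1, -0.0], [0.1, -0.1, -8.4]], [0.5, [-0.0, -1.1, -0.0], [0.1, -0.1, -8.4]], [0.5, [0.1, -1.1, -0.0], [0.1, -0.1, -8.4]], [0.5, [0.3, -1.1, -0.0], [0.1, -0.1, -8.4]], [0.5, [0.4, -1.0, -0.0], [0.1, -0.1, -8.4]], [0.5, [0.6, -0.9, -0.0], [0.1, -0.1, -8.4]], [0.5, [0.7, -0.8, -0.0], [0.1, -0.1, -8.4]], [0.5, [0.8, -0.7, -0.0], [0.1, -0.1, -8.4]], [0.5, [0.9, -0.6, -0.0], [0.1, -0.1, -8.4]], [0.5, [1.0, -0.4, -0.0], [0.1, -0.1, -8.4]], [0.5, [1.1, -0.3, -0.0], [0.1, -0.1, -8.4]], [0.5, [1.1, -0.1, -0.0], [0.1, -0.1, -8.4]], [0.5, [1.1, 0.0, -0.0], [0.1, -0.1, -8.4]], [0.5, [1.1, 0.2, -0.0], [0.1, -0.1, -8.4]]]
```

Request:
play_rows --rows '[[0.5,[-0.3,-1.0,0],[0.1,-0.1,-8.4]],[0.5,[-0.2,-1.1,0],[0.1,-0.1,-8.4]],[0.5,[0,-1.1,0],[0.1,-0.1,-8.4]],[0.5,[0.1,-1.1,0],[0.1,-0.1,-8.4]],[0.5,[0.3,-1.1,0],[0.1,-0.1,-8.4]],[0.5,[0.4,-1.0,0],[0.1,-0.1,-8.4]],[0.5,[0.6,-0.9,0],[0.1,-0.1,-8.4]],[0.5,[0.7,-0.8,0],[0.1,-0.1,-8.4]],[0.5,[0.8,-0.7,0],[0.1,-0.1,-8.4]],[0.5,[0.9,-0.6,0],[0.1,-0.1,-8.4]],[0.5,[1.0,-0.4,0],[0.1,-0.1,-8.4]],[0.5,[1.1,-0.3,0],[0.1,-0.1,-8.4]]]'

```text
time: 18.45
ee_pos: [0.5554, 0.2023, 0.3772]
tcp_rot: [179.9, -0.7, 60.0]
wrist_force: [0.2, 0.3, -0.1]
opening: 0.043
```

```bash
python3 -c "
from h import *
st()
c=camera('wrist'); save(c,'w12')
plan2((.578,.306,.33),83,6)
"
```

```text
18.45 [0.5554 0.2023 0.3772] [179.87  -0.68  60.01] [ 0.2  0.3 -0.1] 0.043 [ 19.9  16.9  39.6 112.1   0.3  49.9]
from [0.5559 0.2037 0.3765] w [  0.2  -0.6 -22.4]
[[0.5, [1.7, -0.5, 0.8], [0.0, -0.1, -3.7]], [0.5, [1.7, -0.4, 0.8], [0.0, -0.1, -3.7]], [0.5, [1.7, -0.3, 0.8], [0.0, -0.1, -3.7]], [0.5, [1.7, -0.2, 0.8], [0.0, -0.1, -3.7]], [0.5, [1.7, -0.1, 0.8], [0.0, -0.1, -3.7]], [0.5, [1.7, 0.0, 0.8], [0.0, -0.1, -3.7]]]
```

View pics/w12.png

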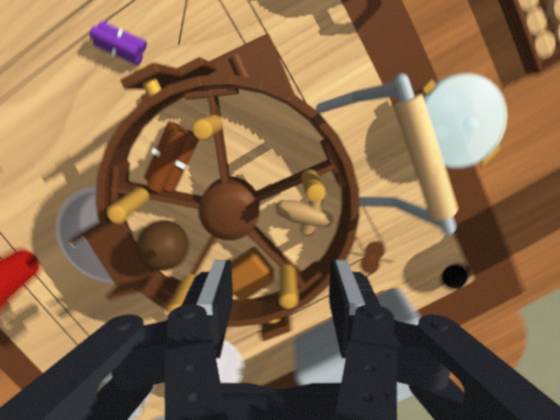

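```bash
python3 -c "
from h import *
c=camera('wrist')
T=[(206,127),(122,208),(180,298),(289,298),(314,192)]
# tops
P=np.array([atz(c,u,v,.236)[:2] for u,v in T]); C=P.mean(0); d=P-C; print(C,np.hypot(*d.T),np.degrees(np.arctan2(d[:,1],d[:,0])))
h=atz(c,229,208,.185)[:2]; l=atz(c,163,245,.174)[:2]; print(h,l,np.degrees(np.arctan2(*(l-C)[::-1])),np.linalg.norm(l-C))
a=atz(c,404,90,.265);b=atz(c,448,222,.265); print('rod',a,b,(a+b)/2)
for n in ['lime_mid']:
  for r in spotter.spot_in(c,n): print(r, np.degrees(np.arctan2(*(np.array(r['point'][:2])-C)[::-1])))
"
```

```text
[0.55728867 0.15013836] [0.08127152 0.08173679 0.07596044 0.08462981 0.07957489] [ 156.35433387 -132.03838826  -61.34612142   10.74252339   83.06326959]
[0.55588719 0.1500805 ] [0.55844479 0.06789361] -89.19464350251579 0.082252875257253
rod [0.52647596 0.31420257 0.265     ] [0.62737753 0.3056794  0.265     ] [0.57692674 0.30994099 0.265     ]
{'point': [0.5499, 0.0777, 0.1903], 'confidence': 0.79} -95.82399227022566
```

Request:
play_rows --rows '[[0.4,[1.7,-0.5,0.7],[0,-0.1,-3.7]],[0.4,[1.7,-0.4,0.7],[0,-0.1,-3.7]],[0.4,[1.7,-0.3,0.7],[0,-0.1,-3.7]],[0.4,[1.7,-0.2,0.7],[0,-0.1,-3.7]],[0.4,[1.7,-0.1,0.7],[0,-0.1,-3.7]],[0.4,[1.0,0,0.3],[0,0,-2]],[0.4,[0,0,0],[0,0,0]]]'

```text
time: 19.3
ee_pos: [0.5785, 0.2947, 0.3408]
tcp_rot: [179.6, -0.1, 78.8]
wrist_force: [-0.2, -0.3, -0.4]
opening: 0.0511
```

```bash
python3 -c "
from h import *
st()
c=camera('wrist'); save(c,'w13')
print(proj(c,(.578,.307,.275)))
plan2((.578,.307,.257),83,6)
"
```

```text
19.3 [0.5785 0.2947 0.3408] [ 1.7956e+02 -1.1000e-01  7.8760e+01] [-0.2 -0.3 -0.4] 0.0511 [ 27.1  24.4  45.  110.2  -0.2  38.3]
[301.39880645 225.36587228]
from [0.5784 0.2942 0.3412] w [ 0.5 -0.1 -4.3]
[[0.5, [0.2, -0.1, 1.4], [0.1, -0.0, -0.7]], [0.5, [0.2, -0.1, 1.4], [0.1, -0.0, -0.7]], [0.5, [0.2, -0.1, 1.4], [0.1, -0.0, -0.7]], [0.5, [0.2, -0.0, 1.4], [0.1, -0.0, -0.7]], [0.5, [0.2, -0.0, 1.4], [0.1, -0.0, -0.7]], [0.5, [0.2, -0.0, 1.4], [0.1, -0.0, -0.7]]]
```

View pics/w13.png

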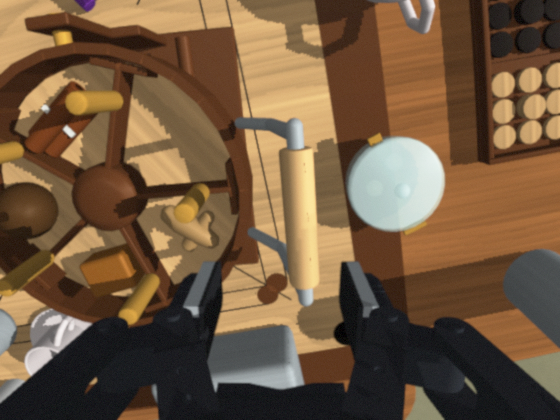

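Request:
play_rows --rows '[[0.4,[0.6,-0.1,0.5],[0,0,-1]],[0.4,[0.5,-0.1,1.2],[0,0,-1]],[0.4,[0.2,-0.1,1.4],[0,0,-1]],[0.4,[0,0,1.4],[0,0,-0.5]],[0.4,[0,0,1.4],[0,0,0]],[0.4,[0,0,1.2],[0,0,0]],[0.4,[0,0,0],[0,0,0]]]'

```text
time: 20.05
ee_pos: [0.5786, 0.3045, 0.271]
tcp_rot: [179.2, -0.3, 81.6]
wrist_force: [-1.4, 0.3, 0.1]
opening: 0.0511
```

```bash
python3 -c "
from h import *
st()
c=camera('wrist'); save(c,'w14')
c=camera('scene'); im=c['img'][100:300,230:460]; cv2.imwrite('pics/s14.png',cv2.resize(im,None,fx=3,fy=3,interpolation=cv2.INTER_CUBIC)[:,:,::-1])
"
```

```text
20.05 [0.5786 0.3045 0.271 ] [179.24  -0.27  81.64] [-1.4  0.3  0.1] 0.0511 [ 27.9  20.4  31.5 100.3  -0.2  36.2]
```

View pics/w14.png

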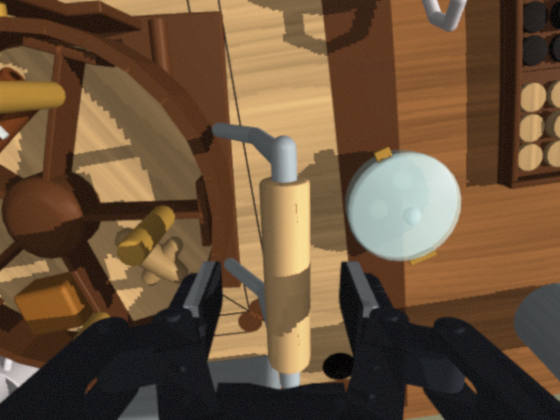

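View pics/s14.png

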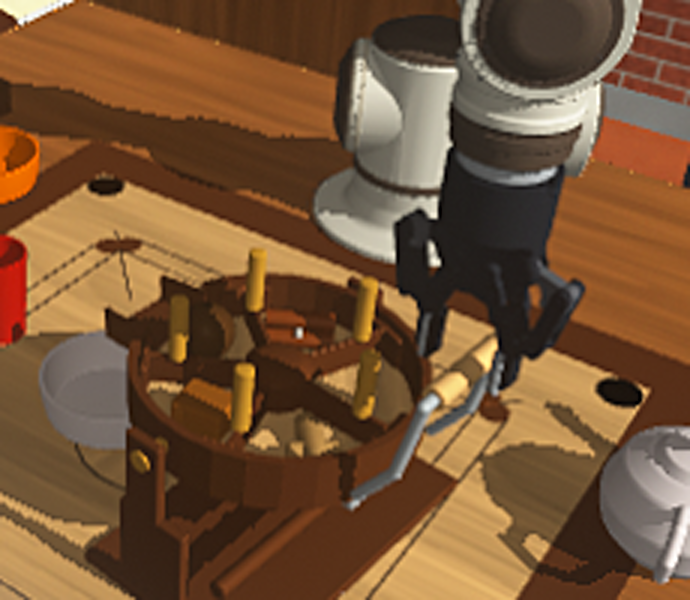

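Request:
play_rows --rows '[[0.5,[0.2,0,0.6],[0,0,-0.5]],[0.6,[0,0,0.6],[0,0,-0.5]],[0.7,[0,0,0],[0.3,0,0]],[0.8,[0,0,0],[0,0,0]],[0.8,[0,0,0],[0,0,0]],[0.8,[0,0,0],[0,0,0]]]' --newtons 30

```text
time: 20.75
ee_pos: [0.58, 0.3071, 0.2627]
tcp_rot: [179.3, -0.5, 82.7]
wrist_force: [-0.3, 1.3, -0.7]
opening: 0.0186
```

```bash
cat >> h.py <<'E'
def tip(th0,th1,n):
    # pan arc displacement in stand x,z
    f=lambda t: np.array([-180*np.cos(t)+105*np.sin(t), 180*np.sin(t)+105*np.cos(t)])
    o=get_obs(); R0=R.from_euler('xyz',o["tcp_rot"],degrees=True); ux=np.array([np.cos(np.radians(-97)),np.sin(np.radians(-97)),0])
    for i in range(n):
        a,b=f(th0+(th1-th0)*i/n),f(th0+(th1-th0)*(i+1)/n); d=b-a
        w=ux*d[0]/10+np.array([0,0,d[1]/10]); print(np.round(R0.inv().apply(w),2))
E
python3 -c "
from h import *
st()
tip(0,.5,20)
"
```

```text
20.75 [0.58   0.3071 0.2627] [179.29  -0.45  82.71] [-0.3  1.3 -0.7] 0.0186 [27.9 20.3 30.5 99.3 -0.  35.2]
[-0.26  0.01 -0.45]
[-0.28  0.01 -0.44]
[-0.29  0.01 -0.43]
[-0.3   0.01 -0.43]
[-0.31  0.01 -0.42]
[-0.32  0.01 -0.41]
[-0.33  0.01 -0.4 ]
[-0.34  0.01 -0.4 ]
[-0.35  0.01 -0.39]
[-0.36  0.01 -0.38]
[-0.37  0.01 -0.37]
[-0.38  0.01 -0.36]
[-0.39  0.01 -0.35]
[-0.39  0.01 -0.34]
[-0.4   0.01 -0.33]
[-0.41  0.01 -0.32]
[-0.42  0.01 -0.31]
[-0.43  0.01 -0.3 ]
[-0.43  0.01 -0.29]
[-0.44  0.01 -0.28]
```

Request:
play_rows --rows '[[0.8,[-0.3,0,-0.5],[0,0,0]],[0.8,[-0.3,0,-0.4],[0,0,0]],[0.8,[-0.3,0,-0.4],[0,0,0]],[0.8,[-0.3,0,-0.4],[0,0,0]],[0.8,[-0.3,0,-0.4],[0,0,0]],[0.8,[-0.3,0,-0.4],[0,0,0]]]'

```text
time: 21.35
ee_pos: [0.5778, 0.2889, 0.2893]
tcp_rot: [179.2, -0.6, 82.8]
wrist_force: [2.3, 2.5, -2.1]
opening: 0.0187
```

```bash
cat >> h.py <<'E'
def ang():
    st(); o=get_obs(); d=o["ee_pos"]-np.array([.58,.3071,.2627]); ux=np.array([np.cos(np.radians(-97)),np.sin(np.radians(-97)),0])
    x=-.180+d@ux; z=.105+d[2]; print("theta",np.arctan2(.105,-.180)-np.arctan2(z,x),"rad",np.hypot(x,z),np.hypot(.18,.105))
E
python3 -c "
from h import *
ang()
"
```

```text
21.35 [0.5778 0.2889 0.2893] [179.24  -0.57  82.76] [ 2.3  2.5 -2.1] 0.0187 [2.650e+01 1.970e+01 3.270e+01 1.021e+02 1.000e-01 3.380e+01]
theta 0.15522665176913542 rad 0.20843436035339885 0.20838665984174706
```

Arc is being followed exactly (0.155 rad, radius right). Continue.

Request:
play_rows --rows '[[0.8,[-0.3,0,-0.4],[0,0,0]],[0.8,[-0.3,0,-0.4],[0,0,0]],[0.8,[-0.4,0,-0.4],[0,0,0]],[0.8,[-0.4,0,-0.4],[0,0,0]],[0.8,[-0.4,0,-0.4],[0,0,0]],[0.8,[-0.4,0,-0.3],[0,0,0]]]'

```text
time: 21.95
ee_pos: [0.575, 0.2648, 0.3145]
tcp_rot: [179.2, -0.6, 82.7]
wrist_force: [3.0, 5.3, 1.5]
opening: 0.019
```

```bash
python3 -c "
from h import *
ang()
c=camera('scene'); save(c,'s15')
"
```

```text
21.95 [0.575  0.2648 0.3145] [179.16  -0.61  82.74] [3.  5.3 1.5] 0.019 [2.470e+01 1.890e+01 3.460e+01 1.047e+02 1.000e-01 3.200e+01]
theta 0.3229689987697726 rad 0.20852244539312673 0.20838665984174706
```

View pics/s15.png

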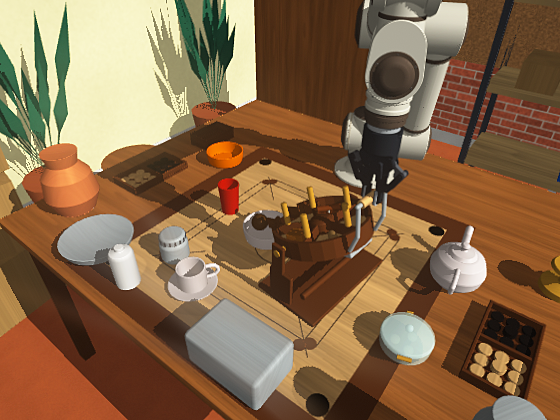

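Request:
play_rows --rows '[[0.8,[-0.4,0,-0.4],[0,0,0]],[0.8,[-0.4,0,-0.3],[0,0,0]],[0.8,[-0.4,0,-0.3],[0,0,0]],[0.8,[-0.4,0,-0.3],[0,0,0]],[0.8,[-0.4,0,-0.3],[0,0,0]]]'

```text
time: 22.5
ee_pos: [0.5725, 0.2429, 0.3316]
tcp_rot: [179.1, -0.6, 82.7]
wrist_force: [4.1, 1.5, -3.1]
opening: 0.0188
```

```bash
python3 -c "
from h import *
ang()
c=camera('scene'); im=c['img'][140:300,200:420]; cv2.imwrite('pics/s16.png',cv2.resize(im,None,fx=3.5,fy=3.5,interpolation=cv2.INTER_CUBIC)[:,:,::-1])
"
```

```text
22.5 [0.5725 0.2429 0.3316] [179.1   -0.6   82.72] [ 4.1  1.5 -3.1] 0.0188 [2.300e+01 1.800e+01 3.550e+01 1.064e+02 1.000e-01 3.020e+01]
theta 0.45694701715800257 rad 0.20867950678062244 0.20838665984174706
```

View pics/s16.png

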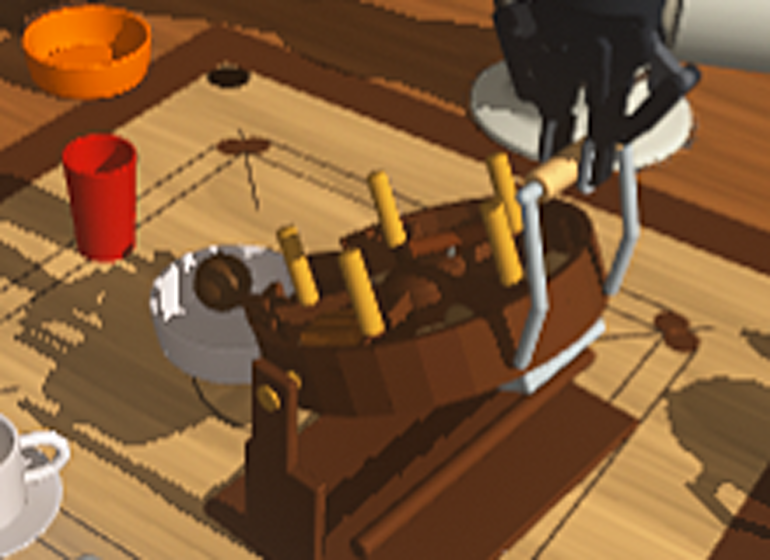

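The lime is at the spout lip or falling into the bowl. I hold for a moment and look again.

Request:
play_rows --rows '[[0.8,[0,0,0],[0,0,0]],[0.8,[0,0,0],[0,0,0]],[0.8,[0,0,0],[0,0,0]],[0.8,[0,0,0],[0,0,0]],[0.8,[0,0,0],[0,0,0]],[0.8,[0,0,0],[0,0,0]],[0.8,[0,0,0],[0,0,0]]]'

```text
time: 23.25
ee_pos: [0.5724, 0.2427, 0.3317]
tcp_rot: [179.1, -0.6, 82.7]
wrist_force: [3.6, 3.0, -1.7]
opening: 0.019
```

```bash
python3 -c "
from h import *
ang()
c=camera('scene'); im=c['img'][140:300,200:420]; cv2.imwrite('pics/s17.png',cv2.resize(im,None,fx=3.5,fy=3.5,interpolation=cv2.INTER_CUBIC)[:,:,::-1])
"
```

```text
23.25 [0.5724 0.2427 0.3317] [179.1   -0.6   82.72] [ 3.6  3.  -1.7] 0.019 [2.290e+01 1.800e+01 3.550e+01 1.064e+02 1.000e-01 3.020e+01]
theta 0.4583712442345127 rad 0.20866690010594668 0.20838665984174706
```

View pics/s17.png

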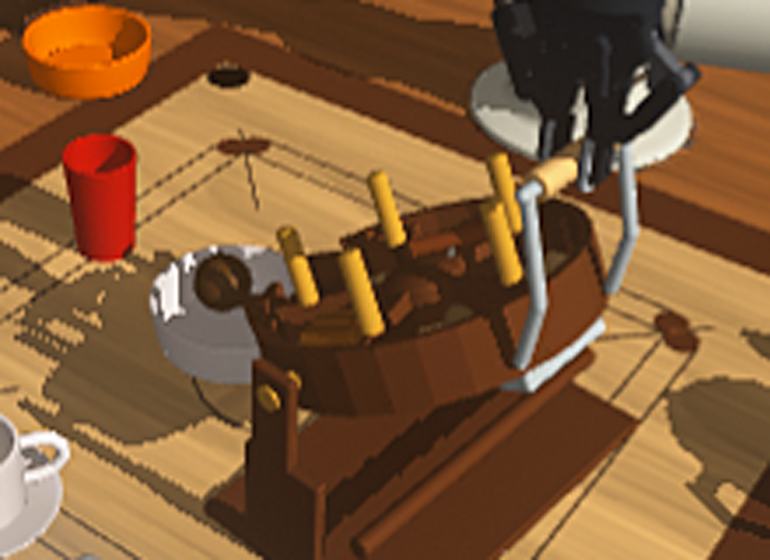

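```bash
python3 -c "
from h import *
c=camera('scene'); ux=np.array([-.1219,-.9925]); C=np.array([.5575,.1425])
for x,z in [(.144,.113),(.13,.12),(.205,.032),(.19,.032),(.18,.032)]: print(x,z,proj(c,[*(C+ux*x),z]))
c=camera('top'); im=c['img'][140:260,200:380]; cv2.imwrite('pics/t18.png',cv2.resize(im,None,fx=4.4,fy=4.4,interpolation=cv2.INTER_CUBIC)[:,:,::-1])
for r in spotter.spot_in(c,'lime_mid'): print(r)
for x,z in [(.144,.113),(.13,.12),(.205,.032),(.19,.032),(.18,.032)]: print(x,z,(proj(c,[*(C+ux*x),z])-[200,140])*4.4)
"
```

```text
0.144 0.113 [280.71075946 216.37801449]
0.13 0.12 [284.37389039 216.5916395 ]
0.205 0.032 [265.78464463 228.75763669]
0.19 0.032 [269.2971603  231.03623092]
0.18 0.032 [271.66608594 232.57283216]
{'point': [0.5062, -0.0929, 0.0522], 'confidence': 0.59}
{'point': [0.4819, 0.1197, 0.1639], 'confidence': 0.5}
0.144 0.113 [310.15036579 266.23130749]
0.13 0.12 [290.9099735 263.0130551]
0.205 0.032 [389.77160813 288.06049384]
0.19 0.032 [370.32993572 286.07036658]
0.18 0.032 [357.37003447 284.74384284]
```

View pics/t18.png

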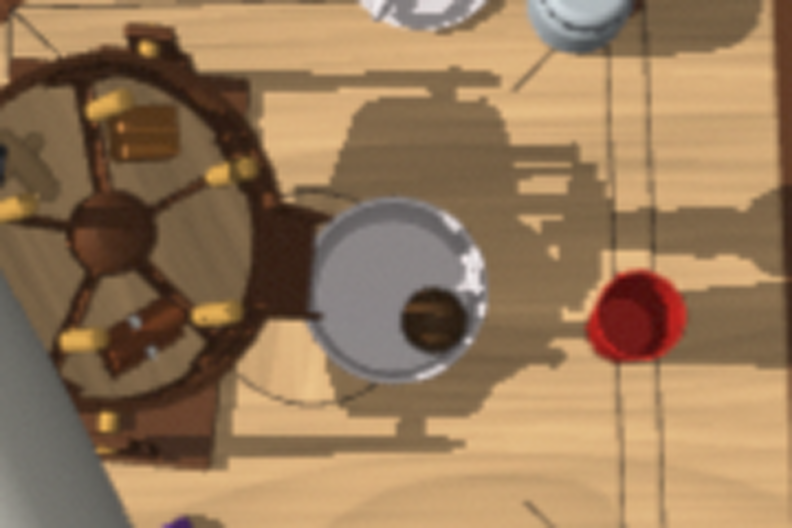

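The lime lies in the bowl at crop (435,320) and the spout is empty. I lower the carousel back along the arc.

Request:
play_rows --rows '[[0.8,[0.4,0,0.3],[0,0,0]],[0.8,[0.4,0,0.3],[0,0,0]],[0.8,[0.4,0,0.3],[0,0,0]],[0.8,[0.4,0,0.3],[0,0,0]],[0.8,[0.4,0,0.4],[0,0,0]],[0.8,[0.4,0,0.4],[0,0,0]],[0.8,[0.4,0,0.4],[0,0,0]],[0.8,[0.3,0,0.4],[0,0,0]],[0.8,[0.3,0,0.4],[0,0,0]],[0.8,[0.3,0,0.4],[0,0,0]]]'

```text
time: 24.45
ee_pos: [0.5774, 0.2848, 0.2943]
tcp_rot: [179.1, -0.8, 82.8]
wrist_force: [1.9, 4.3, -0.1]
opening: 0.019
```

```bash
python3 -c "
from h import *
ang()
"
```

```text
24.45 [0.5774 0.2848 0.2943] [179.1   -0.81  82.8 ] [ 1.9  4.3 -0.1] 0.019 [ 26.2  19.3  32.8 102.3   0.2  33.4]
theta 0.1861853191351983 rad 0.20846874841479876 0.20838665984174706
```

Request:
play_rows --rows '[[0.8,[0.3,0,0.4],[0,0,0]],[0.8,[0.3,0,0.4],[0,0,0]],[0.8,[0.3,0,0.4],[0,0,0]],[0.8,[0.3,0,0.4],[0,0,0]],[0.8,[0.3,0,0.5],[0,0,0]],[0.8,[0.3,0,0.4],[0,0,0]],[0.8,[0.2,0,0.3],[0,0,0]],[0.8,[0,0,0],[0,0,0]]]'

```text
time: 25.25
ee_pos: [0.58, 0.3069, 0.2628]
tcp_rot: [179.2, -0.7, 82.8]
wrist_force: [2.0, 3.3, 1.1]
opening: 0.019
```

```bash
python3 -c "
from h import *
ang()
"
```

```text
25.25 [0.58   0.3069 0.2628] [179.22  -0.74  82.82] [2.  3.3 1.1] 0.019 [27.8 20.  30.1 99.   0.2 35. ]
theta 0.001019655524260088 rad 0.20830642205171243 0.20838665984174706
```

Request:
play_rows --rows '[[0.65,[0,0,0],[0,0,0]],[0.5,[0,0,0],[0,0,0]],[0.4,[0,0,0],[0,0,0]],[0.4,[0,0,0],[0,0,0]],[0.4,[0,0,-1],[0,0,0]],[0.4,[0,0,-3],[0,0,0]],[0.4,[0,0,-4],[0,0,0]],[0.4,[0,0,-3],[0,0,0]],[0.4,[0,0,0],[0,0,0]],[0.4,[0,0,0],[0,0,0]]]'

```text
time: 26.25
ee_pos: [0.5767, 0.3029, 0.3807]
tcp_rot: [179.1, -0.6, 82.7]
wrist_force: [-0.1, 0.2, -0.3]
opening: 0.0511
```

```bash
python3 -c "
from h import *
st()
c=camera('scene'); save(c,'s20')
c=camera('top'); save(c,'t20')
for t in ['tumbler','sugar_pot','teapot','glass_dish','lime_mid','bowl_mid']:
  for r in spotter.spot_in(c,t)[:2]: print(t,np.round(r['point'],3),round(r['confidence'],2))
m=(atz(c,130+159/4.4,140+105/4.4,.265)+atz(c,130+138/4.4,140+268/4.4,.265))/2
im=c['img'][140:260,130:310]
cv2.imwrite('pics/t20c.png',cv2.resize(im,None,fx=4.4,fy=4.4,interpolation=cv2.INTER_CUBIC)[:,:,::-1])
"
```

```text
26.25 [0.5767 0.3029 0.3807] [179.12  -0.64  82.69] [-0.1  0.2 -0.3] 0.0511 [ 27.7  28.1  55.2 116.    0.   35. ]
tumbler [ 0.505 -0.244  0.044] 0.74
tumbler [0.557 0.15  0.149] 0.28
sugar_pot [ 0.75  -0.207  0.083] 0.78
teapot [0.546 0.145 0.151] 0.75
teapot [0.631 0.12  0.183] 0.57
lime_mid [ 0.505 -0.095  0.05 ] 0.71
lime_mid [0.556 0.147 0.151] 0.48
bowl_mid [ 0.27  -0.485  0.009] 0.97
bowl_mid [ 0.539 -0.065  0.005] 0.66
```

View pics/s20.png

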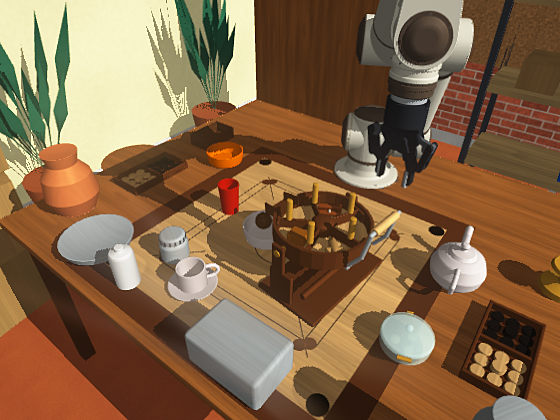

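View pics/t20.png

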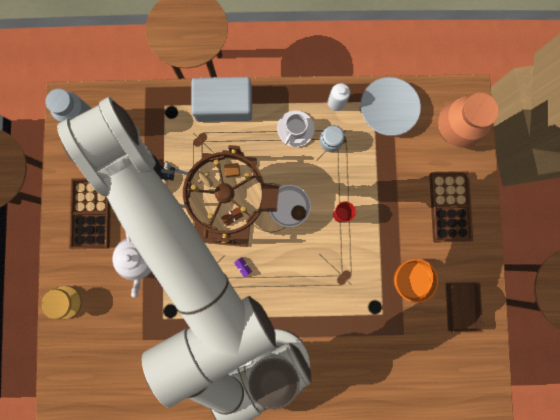

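```bash
python3 -c "
from workcell import job_done; print(job_done())"
```

```text
the job is handed in; nothing more can be done
None
```

The lime is in the white bowl under the spout, the carousel is back level, and the job was handed in at about 26 s of the 69 s allowed.

**What I did:** I gripped the bowl by its rim and slid it around the tumbler to the spout. I then turned the wheel about 137° clockwise by one peg, so the lime's compartment faced the spout. I tipped the pan by its bar to about 0.46 rad, the lime rolled out, and I lowered the pan along the same arc and let go.

**Last checks:**
- **Bowl:** before the tip it stood at about (0.528, -0.060), roughly 5 mm from the drop point. A last, less reliable reading of the visible surface gave (0.539, -0.065), still well within the 30 mm allowed.
- **Lime:** the final top picture shows it in the bowl, at pixel (299, 212).
- **Wheel:** before the tip, the lime's compartment faced the spout to within about 1°.
- **Pan:** the tipping angle read 0.001 rad just before I released the bar, and the pan looks level after release.
- **Other spices:** the cinnamon, jaggery and ginger are still in the carousel.
- **Tumbler and sugar pot:** the last detections put both where they started, within measuring error.
- **Teapot and glass dish:** the last detections missed both because the arm was in the way of the top view. They look unmoved in the scene picture.

**Disagreements:**
- The networks gave some false hits on the carousel, which I ignored.
- The wrist camera placed the carousel 3 to 8 mm off the top camera's position, which did not affect the outcome.
- While sliding the bowl I pressed it down with up to about 11 N. I did not measure its height, but it never showed its weight on the wrist, so I take it that it stayed on the table.

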